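Drive the worn bushes out of the polishing-spindle blocks

ROBOT

A 7-joint arm with a two-finger parallel gripper is mounted at the origin on the work surface. World frame = base frame: x ahead of the robot, y to its left, z up, the work surface at z = 0. Lengths are in m, angles in rad, forces in N, time in s.
With the tool pointing down it reaches from about 0.425 to 0.925 m from the base axis. Payload 6.8 kg.
Tool frame: the origin (TCP) lies where the fingers leave the gripper's body, on its centre line; the fingertips stand 80 mm ahead of it and the grasp point (between the pads) lies 61 mm ahead of it (r.tip_reach is the distance from the TCP to the fingertips, in m); z points along the fingers, y is the line along which they close (so a half turn about z gives the same grasp; the last joint's range is limited). The gripper opens to 88 mm and grips with 3 to 60 N. Pads are 20 mm wide; open, the fingers measure 115 mm over their backs; the gripper's body (75 mm by 178 mm) begins 61 mm behind the grasp point.
Start: joints at [1.143, 0.477, 0.022, 1.555, -0.011, 1.109, -0.083], TCP at [0.212, -0.641, 0.303] pointing down, gripper open.
Joint ranges: [-2.96, 2.96], [-0.34, 2.1], [-1.41, 1.46], [0.24, 2.44], [-1.37, 4.51], [0.17, 1.92], [-2.96, 2.96]. Speed limits (rad/s): [2.39, 2.39, 3.14, 3.14, 3.14, 3.14, 3.14].

INTERFACE

Orientations are given as a unit quaternion [x, y, z, w].
In Python, from bench import r gives the robot as it stands.
- The arm moves only by the tool drive_tool, never from a script. Its argument "moves" is a list of rows, each an object with "slide": the shift along the tool's x, y, z in cm, a list of three; "twist": the turn, a rotation vector about the tool's x, y, z in rad, a list of three. In form: [{"slide": [tx, ty, tz], "twist": [ax, ay, az]}, ...]. A call has 1 to 10 rows; each row shifts and turns the commanded pose from where the row before left it, along the tool's axes as they then stand; what a row does not reach is not made up. A row lasts 1/10 s, in which the tool goes at most 50 mm and 8.59 degrees, less where a joint would pass 70% of its speed; a pose out of reach is approached as far as the arm can. A call with a gripper value outside its range is refused whole. "gripper" is the closure, from 0 (fully open) to 1 (shut), set as the call begins (left out, the last holds). The fingers move at their own pace and stop on an object; "grip_force" is the grip in N (left out, the last holds). Time passes only in rows, so rows that do not move let the fingers close. It gives the time, the measured TCP pose, the force, the opening and the grip force at its end, in the units of the state.
- r.get_obs(): the state, without advancing time (a new reading comes with each control period).
- r.snapshot(name): name is "side" or "top" or "wrist"; returns a dict with "color" (400x640x3 uint8, red, green, blue), "camera_matrix" (3x3 intrinsics, pixels), "extrinsics" (4x4, takes a point from camera to world coordinates). Camera axes: x right, y down, z forward; pixel columns grow to the right and rows downward; lengths in m; the calibration is good to about 2 mm. The wrist camera is an equidistant fisheye: a pixel r from the principal point sees the ray r / f radians off the axis. A picture is of the moment at which its call begins. There is no depth.
- r.finish_job(): hands the job in; it is judged then, once.
Trained networks look in a picture, given as the dict that the camera call returned (one of the last four; its "shot" number tells which), for a name from the list of things; names that differ only in an ending like _2 or _b are one class to them, and where a whole thing is asked for, a point or a joint stands for the part that bears it (a point fixed in the world has none). Each returns a list of dicts, best first, with "confidence" (0 to 1); they miss things now and then, are a little off and sometimes report something else, mostly with a low value. They report only what shows in the picture. A call takes as long as a camera call. They do not tell look-alikes from the thing itself.
- r.recognise(picture, query): "location" ([column, row] in pixels, amid what is visible of it).
- r.silhouettes(picture, query): "region" (400x640 bool, what is visible of it) and "location" ([column, row] in pixels, amid what is visible of it).
- r.mark_of(picture, query): "location" ([column, row] in pixels: a listed point, or the origin of a listed thing).
The state is a dict: "time": time; "joints": joint angles; "qvel": joint speeds; "joint_torque": joint torques, N m; "tcp_pos": TCP position; "eef_rot": TCP orientation; "wrist_force": force on the tool from outside, world axes, zero at the start; "wrist_torque": the same for the moment, N m; "opening": opening from 0.0 (shut) to 1.0 (fully open); "grasp_force": force on a finger pad.
Only numpy, scipy, OpenCV 4.12 (cv2) and the standard library are available. Lean on these libraries where they do the work, as an engineer would, in place of code of your own. Each camera call takes 0.05 s, during which the arm holds its last target. There are 200 camera calls.

TASK

The brass bushes still in the green bearing blocks are worn: stand each block that has one between the rails of the press-out stand, push its bush out with the drift through the notch into the tipping pan, and stand all the blocks, also any that was already empty, upright in the white tray. Only when every bush lies in the pan, pull the pan's lever all the way over so that they fall into the red bin, then ease it slowly back home without letting it slam. Finish with the drift lying on its blue mat, and leave the yellow compound bar where it is.

Things in the scene. Friction and masses are not known exactly. Their poses are not given: they have to be found in the camera images.
- stand: Press-out stand fixed to the bench. Origin on the bench under the middle of the block seat; z up, bushes are pushed out towards its +y. Blue bed 80 mm (x) by 59 mm (y -35 to 24), top 55 mm above the bench. Beyond the bed's +y end come a notched dark stop plate, then the aluminium tipping pan, with the red bin on the pan's -x side. Below, mm are in this frame.
- seat (a point): Centre of the block seat, on top of the bed; axes as the stand's. Two steel rails 10 mm high, inner faces at x -28.5 and 28.5, run along y, open at the -y end. A block stands between them, bore along y, its +y face then 1 mm from the stop plate.
- notch (a point): Middle of the notch in the stop plate, on the bore's axis. The plate spans y 24 to 32 and is 100 mm high; the notch is 28 mm wide, open at the top, its bottom 68 mm above the bench.
- bin_floor (a point): Centre of the floor of the open red bin on the stand, which is 86 mm (x) by 96 mm (y) inside and 28 to 50 mm deep; axes as the stand's.
- pan (a joint): Angle of the pan: 0 home, 1.22 rad fully tipped. It spans x -30 to 48, y 36 to 128; its open edge, next to the bin, is its hinge (along y at x -30, 45 mm above the bench). At home its floor slopes 0.2 rad down from there to a wall, so bushes stay in. A spring returns it (0.24 N m at home, 1 N m fully tipped): let go when tipped, it slams.
- lever_grip (a point): Middle of the red round bar (14 mm thick, 52 mm long, along the stand's y) on the end of the pan's lever, 130 mm from the hinge, leaning 45 degrees to +x at home. Pulled over the top towards -x it tips the pan: at angle q it is at x = -30 + 130 sin(0.785 - q), y = 167, z = 45 + 130 cos(0.785 - q) mm in the stand's frame. Pull 2 to 8 N.
- drift: The drift: an orange square handle 85 x 26 x 26 mm with a steel rod, 10 mm thick and 105 mm long, from the middle of its front end. Origin at the centre of the handle's underside; +x along the rod towards the tip, z up. The rod's axis is 13 mm above the underside, the tip 147.5 mm ahead of the origin. 220 g, balanced about 20 mm ahead of the origin; it starts lying on the blue mat.
- drift_tip (a point): Centre of the end of the drift's rod.
- mat: Blue fabric mat fixed to the bench, 75 (x) x 240 (y) x 3 mm, the drift's place. Origin at the centre of its underside.
- tray: White tray fixed to the bench for the emptied blocks, outside 145 (x) x 260 (y) x 22 mm, walls and floor 6 mm. Origin at the centre of its underside.
- block1: Green bearing block 1 (always there), about 400 g: 50 (x) x 46 (y) x 52 mm high, origin at the centre of its underside, z up. Its bore, a 20 mm opening with steel rings on both faces, runs right through along its y, bore axis 28 mm above the underside. The two ends are alike. It may already be empty.
- bush1: Worn brass bush in block 1 (absent if that block is already empty): 18 mm thick, 36 mm long, origin at its centre, its axis along its y. It sits midway in the bore, its centre 27 mm above the block's underside, held by friction: a push of 4 to 10 N along the bore moves it. It drops out once its near end has passed the far side of the stop plate.
- block2: Green bearing block 2 (always there), about 400 g: 50 (x) x 46 (y) x 52 mm high, origin at the centre of its underside, z up. Its bore, a 20 mm opening with steel rings on both faces, runs right through along its y, bore axis 28 mm above the underside. The two ends are alike. It may already be empty.
- bush2: Worn brass bush in block 2 (absent if that block is already empty): 18 mm thick, 36 mm long, origin at its centre, its axis along its y. It sits midway in the bore, its centre 27 mm above the block's underside, held by friction: a push of 4 to 10 N along the bore moves it. It drops out once its near end has passed the far side of the stop plate.
- block3: Green bearing block 3 (always there), about 400 g: 50 (x) x 46 (y) x 52 mm high, origin at the centre of its underside, z up. Its bore, a 20 mm opening with steel rings on both faces, runs right through along its y, bore axis 28 mm above the underside. The two ends are alike. It may already be empty.
- bush3: Worn brass bush in block 3 (absent if that block is already empty): 18 mm thick, 36 mm long, origin at its centre, its axis along its y. It sits midway in the bore, its centre 27 mm above the block's underside, held by friction: a push of 4 to 10 N along the bore moves it. It drops out once its near end has passed the far side of the stop plate.
- bar_yellow: Bar of yellow polishing compound, 40 x 70 x 30 mm, not part of the job; origin at the centre of its underside.
Not all that is in view belongs to the job. Leave any orange or purple look-alike of the block3 alone.

How it is judged:
On the way, in this order (a step that is already met when the one before it is completed fails the run):
1. every bush lies in the tipping pan (x of bush1 in the frame of stand between -0.035 and 0.06 m and y of bush1 in the frame of stand between 0.03 and 0.132 m and z of bush1 in the frame of stand between 0.01 and 0.075 m and x of bush2 in the frame of stand between -0.035 and 0.06 m and y of bush2 in the frame of stand between 0.03 and 0.132 m and z of bush2 in the frame of stand between 0.01 and 0.075 m and x of bush3 in the frame of stand between -0.035 and 0.06 m and y of bush3 in the frame of stand between 0.03 and 0.132 m and z of bush3 in the frame of stand between 0.01 and 0.075 m), for 0.2 s.
2. the lever is pulled all the way over (value of joint pan above 1.12 rad), for 0.1 s.
3. the lever is back home (value of joint pan below 0.08 rad), for 0.2 s.
At the end, for the whole second after the job is handed in: Every block stands upright (within 7 degrees) at rest in the white tray, every bush is in the red bin, the pan is home (within 0.08 rad), and the drift lies at rest on its mat (lying flat, its handle's middle over the mat or at most 10 mm beside it) (x of block1 in the frame of tray between -0.06 and 0.06 m and y of block1 in the frame of tray between -0.115 and 0.115 m and z of block1 in the frame of tray between -0.005 and 0.02 m and angle between each of block1, block2, block3's own z axis and vertical below 0.12 rad and linear speed of each of block1, block2, block3, drift below 0.02 m/s and x of bush1 in the frame of bin_floor between -0.047 and 0.047 m and y of bush1 in the frame of bin_floor between -0.052 and 0.052 m and z of bush1 in the frame of bin_floor between -0.005 and 0.05 m and x of block2 in the frame of tray between -0.06 and 0.06 m and y of block2 in the frame of tray between -0.115 and 0.115 m and z of block2 in the frame of tray between -0.005 and 0.02 m and x of bush2 in the frame of bin_floor between -0.047 and 0.047 m and y of bush2 in the frame of bin_floor between -0.052 and 0.052 m and z of bush2 in the frame of bin_floor between -0.005 and 0.05 m and x of block3 in the frame of tray between -0.06 and 0.06 m and y of block3 in the frame of tray between -0.115 and 0.115 m and z of block3 in the frame of tray between -0.005 and 0.02 m and x of bush3 in the frame of bin_floor between -0.047 and 0.047 m and y of bush3 in the frame of bin_floor between -0.052 and 0.052 m and z of bush3 in the frame of bin_floor between -0.005 and 0.05 m and x of drift in the frame of mat between -0.06 and 0.06 m and y of drift in the frame of mat between -0.13 and 0.13 m and z of drift in the frame of mat between -0.005 and 0.035 m and angle between drift's own x axis and vertical between 1.34 and 1.8 rad and value of joint pan below 0.08 rad); the robot touches nothing.
It fails at once if the pan slams back (faster than 3 rad/s) (velocity of joint pan below -3 rad/s).
It fails at once if bush 1 leaves its bore with the drift nowhere near it ((y of bush1 in the frame of block1 between 0.026 and 0.045 m or y of bush1 in the frame of block1 between -0.045 and -0.026 m) and x of bush1 in the frame of block1 between -0.012 and 0.012 m and z of bush1 in the frame of block1 between 0.015 and 0.04 m and linear speed of bush1 above 0.03 m/s and distance between drift_tip and bush1 above 0.06 m).
It fails at once if bush 2 leaves its bore with the drift nowhere near it ((y of bush2 in the frame of block2 between 0.026 and 0.045 m or y of bush2 in the frame of block2 between -0.045 and -0.026 m) and x of bush2 in the frame of block2 between -0.012 and 0.012 m and z of bush2 in the frame of block2 between 0.015 and 0.04 m and linear speed of bush2 above 0.03 m/s and distance between drift_tip and bush2 above 0.06 m).
It fails at once if bush 3 leaves its bore with the drift nowhere near it ((y of bush3 in the frame of block3 between 0.026 and 0.045 m or y of bush3 in the frame of block3 between -0.045 and -0.026 m) and x of bush3 in the frame of block3 between -0.012 and 0.012 m and z of bush3 in the frame of block3 between 0.015 and 0.04 m and linear speed of bush3 above 0.03 m/s and distance between drift_tip and bush3 above 0.06 m).
It fails at once if the yellow compound bar is moved more than 40 mm or turned over (distance of bar_yellow from where it was at the start of the episode above 0.04 m or angle between bar_yellow's own z axis and vertical above 0.5 rad).
Of bush1, bush2, bush3 only 1 to 2 are there at a start; the rules pass over those that are not, and their reading is None.
At some moment in a run one of drift, block1, block2, block3 may be knocked a few centimetres aside while the robot is not near it.
It also fails if it takes over 210 s, if anything falls off the work surface, if the arm or the gripper's body presses on something with over 40 N, if the wrist force passes 120 N, or if a joint passes its speed limit or range.

## Working session

There is one attempt and no reset: what is moved stays moved. The work goes in short steps, Python scripts to look and compute and a tool call to move; the robot and the scene stay as the last step left them, time stands still between calls to the robot, and variables do not carry over. Pictures are saved under pics/ and viewed, at most 14 in all, crops included, and the job is handed in when it is done.

Besides the shell and the picture viewer there is one more tool, called after "Call:" in YAML: its name, and indented under it one key for each argument. drive_tool: Moves the arm, as the interface text tells. Its arguments: {"type":"object","properties":{"moves":{"type":"array"},"gripper":{"type":"number"},"grip_force":{"type":"number"}},"required":["moves"]}

```bash
ls; mkdir -p pics; python3 - <<'E'
from bench import r
import cv2
o=r.get_obs(); print({k:(v if not hasattr(v,'round') else v) for k,v in o.items()})
for n in ("top","side"):
    s=r.snapshot(n); cv2.imwrite(f"pics/{n}0.png",s["color"][:,:,::-1]); print(n,s["camera_matrix"],s["extrinsics"].tolist() if hasattr(s["extrinsics"],'tolist') else s["extrinsics"])
    for q in ["stand","seat","notch","bin_floor","lever_grip","drift","drift_tip","mat","tray","block1","bush1","bar_yellow"]:
        print(n,q,[([round(float(v)) for v in d["location"]],round(d["confidence"],2)) for d in r.mark_of(s,q)])
print(r.get_obs()['time'])
E
```

```text
pics
{'time': 0.0, 'joints': array([ 1.14288294,  0.47779156,  0.02233287,  1.55644008, -0.01149229,
        1.10930504, -0.08306178]), 'qvel': array([-6.38546844e-04,  3.36051881e-04, -2.54981244e-03, -7.60217983e-05,
       -7.79752745e-04,  7.84279519e-04,  8.76476035e-04]), 'joint_torque': array([-5.34750034e-04, -5.82850707e+01,  1.53448239e+00, -2.72605544e+01,
       -5.44163492e-02,  1.70011993e-02,  9.92978926e-05]), 'tcp_pos': array([ 0.21206612, -0.64033878,  0.301692  ]), 'eef_rot': array([ 9.87236206e-01,  1.59260320e-01, -2.12489734e-04, -8.82730510e-04]), 'wrist_force': array([-0.13816133,  0.65033666, -0.66933216]), 'wrist_torque': array([ 0.00395499,  0.03058198, -0.01963413]), 'grasp_force': 0.0, 'opening': 1.0041804053519723}
top [[471.80801427   0.         324.36217291]
 [  0.         471.80801427 205.6743582 ]
 [  0.           0.           1.        ]] [[-0.03173543560791919, -0.9772956151845243, 0.20949019706868782, 0.23940761420767573], [-0.999496303992188, 0.031034894256863087, -0.006631262656620643, -0.07906636530850185], [-2.080219642390833e-05, -0.209595123
[... 934 characters left out ...]
24, 0.6397324560497282], [-0.007825680536779173, -0.6262252116096109, -0.7796029393663382, 0.9622738847661366], [0.0, 0.0, 0.0, 1.0]]
side stand [([329, 227], 0.95), ([362, 174], 0.22)]
side seat [([328, 220], 0.74)]
side notch [([322, 220], 0.71)]
side bin_floor [([350, 258], 0.97), ([363, 174], 0.53)]
side lever_grip [([280, 244], 0.69)]
side drift []
side drift_tip [([367, 212], 0.86), ([329, 221], 0.61)]
side mat [([361, 176], 0.67), ([324, 170], 0.31), ([321, 220], 0.18)]
side tray [([310, 380], 0.76)]
side block1 [([276, 208], 0.94), ([322, 170], 0.88), ([294, 180], 0.65), ([321, 139], 0.64), ([316, 116], 0.62), ([270, 236], 0.59)]
side bush1 []
side bar_yellow [([258, 290], 0.68)]
1.3
```

View pictures.

View pics/top0.png

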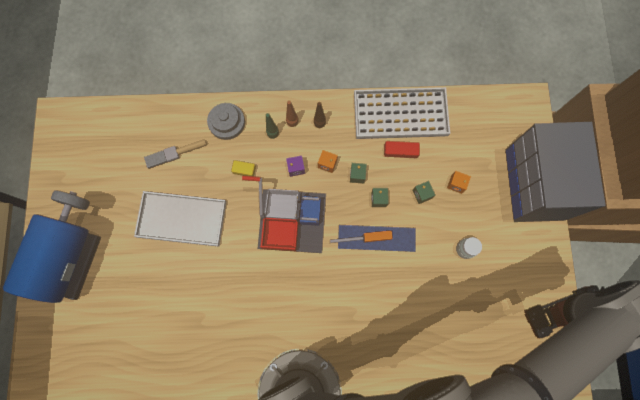

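View pics/side0.png

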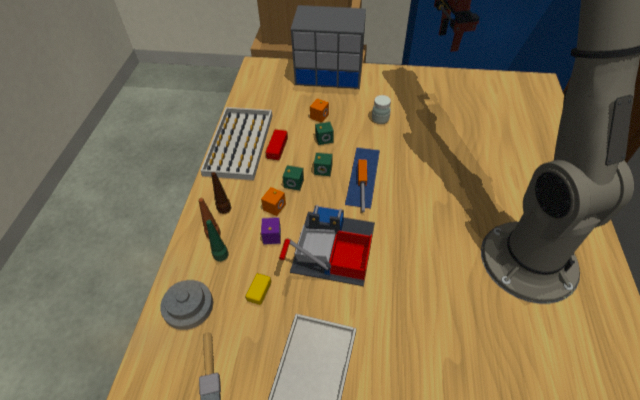

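```bash
cat > h.py <<'E'
import numpy as np, cv2
from bench import r
from scipy.spatial.transform import Rotation as R
def ray(s,px,fish=False):
    K=np.array(s["camera_matrix"]);E=np.array(s["extrinsics"])
    px=np.atleast_2d(np.asarray(px,float)); v=(px-K[:2,2])/[K[0,0],K[1,1]]
    if fish:
        t=np.linalg.norm(v,axis=1,keepdims=True)+1e-9
        d=np.hstack([v/t*np.sin(t),np.cos(t)])
    else: d=np.hstack([v,np.ones((len(v),1))])
    return E[:3,3],d@E[:3,:3].T
def at(s,px,z,fish=False):
    o,d=ray(s,px,fish); return o+d*((z-o[2])/d[:,2])[:,None]
def proj(s,P,fish=False):
    K=np.array(s["camera_matrix"]);E=np.array(s["extrinsics"])
    c=(np.atleast_2d(P)-E[:3,3])@E[:3,:3]
    if fish:
        rr=np.hypot(c[:,0],c[:,1])+1e-9; t=np.arctan2(rr,c[:,2]); v=c[:,:2]/rr[:,None]*t[:,None]
    else: v=c[:,:2]/c[:,2:]
    return v*[K[0,0],K[1,1]]+K[:2,2]
def mask(s,lo,hi):
    return cv2.inRange(cv2.cvtColor(s["color"],cv2.COLOR_RGB2HSV),np.array(lo),np.array(hi))
def crop(s,box,f,name):
    x0,y0,x1,y1=box; c=cv2.resize(np.ascontiguousarray(s["color"][y0:y1,x0:x1,::-1]),None,fx=f,fy=f,interpolation=cv2.INTER_CUBIC); cv2.imwrite(f"pics/{name}.png",c)
def quad(s,q,z,fish=False,minconf=.4):
    out=[]
    for d in r.silhouettes(s,q):
        if d["confidence"]<minconf: continue
        m=d["region"].astype(np.uint8); c=max(cv2.findContours(m,0,2)[0],key=cv2.contourArea)
        W=at(s,c[:,0,:],z,fish)[:,:2]*1000
        rc=cv2.minAreaRect(W.astype(np.float32)); out.append((np.round(rc[0],1),np.round(rc[1],1),round(rc[2],1),round(d["confidence"],2),np.round(d["location"])))
    return out
E
python3 - <<'E'
from h import *
s=r.snapshot("top")
for q,z in [("stand",.03),("mat",.003),("tray",.022),("drift",.02),("bar_yellow",.03),("block1",.052)]:
    for x in quad(s,q,z): print(q,*x)
P=lambda n,px,z: print(n,at(s,px,z).round(3).tolist())
P("seat",[307,210],.055);P("stand",[309,213],0);P("notch",[295,209],.083);P("binfl",[277,235],.02);P("lever",[252,178],.137);P("tip",[329,244],.016);P("drift",[379,237],.01);P("mat",[375,237],0);P("tray",[180,218],0)
w=r.snapshot("side")
P2=lambda n,px,z: print("side",n,at(w,px,z).round(3).tolist())
P2("seat",[328,220],.055);P2("stand",[329,227],0);P2("notch",[322,220],.083);P2("binfl",[350,258],.02);P2("lever",[280,244],.137);P2("tip",[367,212],.016);P2("tray",[310,380],0)
a=cv2.resize(s["color"][130:260,230:480,::-1],None,fx=3.2,fy=3.2,interpolation=cv2.INTER_CUBIC)
cv2.imwrite("pics/c1.png",a)
a=cv2.resize(w["color"][90:290,230:400,::-1],None,fx=3,fy=3,interpolation=cv2.INTER_CUBIC)
cv2.imwrite("pics/c2.png",a)
E
```

```text
stand [523.3  42.7] [261.2 224.6] 84.8 0.83 [291. 218.]
mat [ 443.5 -247.7] [238.1  75.5] 85.7 0.92 [380. 237.]
mat [563.3  59.1] [124.1  92.1] 86.1 0.7 [277. 202.]
tray [521.7 358.6] [265.  147.6] 81.5 0.95 [179. 216.]
drift [ 441.9 -196.9] [ 24.2 189. ] 4.9 0.82 [374. 240.]
bar_yellow [675.1 164.3] [74.  47.7] 76.5 0.68 [241. 172.]
block1 [ 573.6 -393.7] [55.1 60.2] 21.8 0.92 [422. 191.]
block1 [ 601.3 -503. ] [56.4 65.1] 67.1 0.8 [459. 184.]
block1 [ 682.8 -101.6] [59.6 64.5] 66.9 0.73 [327. 161.]
block1 [ 639.9 -194.1] [52.4 64.7] 87.1 0.71 [355. 173.]
block1 [ 561.8 -257.5] [51.6 56.4] 88.2 0.63 [380. 196.]
block1 [669.3  -3.2] [62.6 52. ] 8.2 0.54 [296. 167.]
seat [[0.528, -0.036, 0.055]]
stand [[0.529, -0.04, 0.0]]
notch [[0.526, -0.001, 0.083]]
binfl [[0.459, 0.059, 0.02]]
lever [[0.61, 0.119, 0.137]]
tip [[0.427, -0.099, 0.016]]
drift [[0.445, -0.254, 0.01]]
mat [[0.447, -0.243, 0.0]]
tray [[0.526, 0.365, 0.0]]
side seat [[0.523, -0.035, 0.055]]
side stand [[0.523, -0.052, -0.0]]
side notch [[0.536, -0.012, 0.083]]
side binfl [[0.458, 0.054, 0.02]]
side lever [[0.619, 0.106, 0.137]]
side tip [[0.422, -0.102, 0.016]]
side tray [[0.522, 0.358, 0.0]]
```

View pics/c1.png

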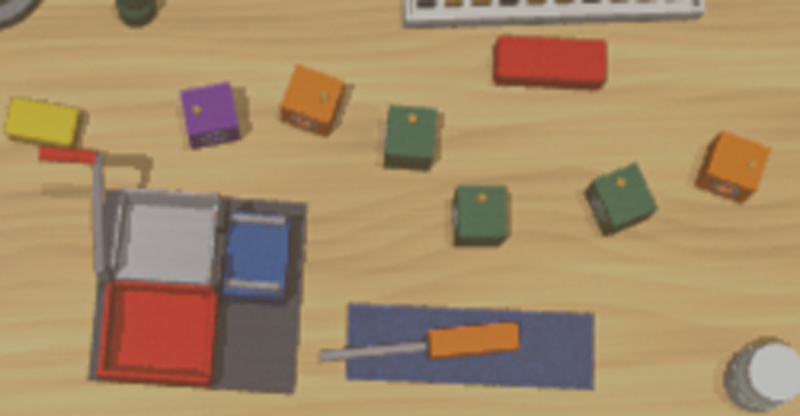

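View pics/c2.png

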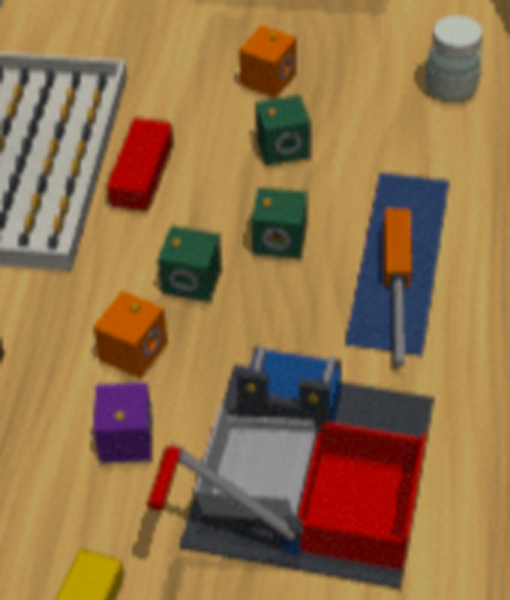

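```bash
cat >> h.py <<'E'
def pose():
    o=r.get_obs(); M=R.from_quat(o["eef_rot"]).as_matrix(); return o,np.array(o["tcp_pos"]),M
def plan(x,y,z,psi):
    """slide (cm, tool axes) and twist about z to reach TCP x,y,z (m), tool x heading psi (deg)"""
    o,p,M=pose(); cur=np.degrees(np.arctan2(M[1,0],M[0,0])); d=(psi-cur+180)%360-180
    c,s=np.cos(np.radians(cur)),np.sin(np.radians(cur)); w=np.array([x,y,z])-p
    sl=np.array([c*w[0]+s*w[1], s*w[0]-c*w[1], -w[2]])*100
    print("t %.1f psi %.2f pos %s -> slide %s cm (before twist), twist z %.3f rad; tilt z-axis %s"%(o["time"],cur,np.round(p,4),sl.round(2),-np.radians(d),M[:,2].round(4)))
E
python3 - <<'E'
from h import *
s=r.snapshot("side"); w=r.snapshot("wrist")
c=[]
for x,y in [(294,180),(322,165),(324,133)]:
    c.append(cv2.resize(s["color"][y-16:y+16,x-16:x+16,::-1],None,fx=8,fy=8,interpolation=cv2.INTER_CUBIC))
cv2.imwrite("pics/c3.png",np.hstack(c))
E_=np.array(w["extrinsics"]);o,p,M=pose()
print(w["camera_matrix"][0],(M.T@(E_[:3,3]-p)).round(3),(M.T@E_[:3,:3]).round(3).tolist())
plan(.60,-.27,.25,85)
E
```

```text
[309.70691629   0.         318.2881083 ] [ 0.068  0.001 -0.082] [[-0.0, -0.969, -0.249], [1.0, -0.0, 0.001], [-0.001, -0.249, 0.969]]
t 1.8 psi 18.32 pos [ 0.2122 -0.6408  0.3027] -> slide [ 48.47 -23.01   5.27] cm (before twist), twist z -1.164 rad; tilt z-axis [ 0.  0. -1.]
```

View pics/c3.png

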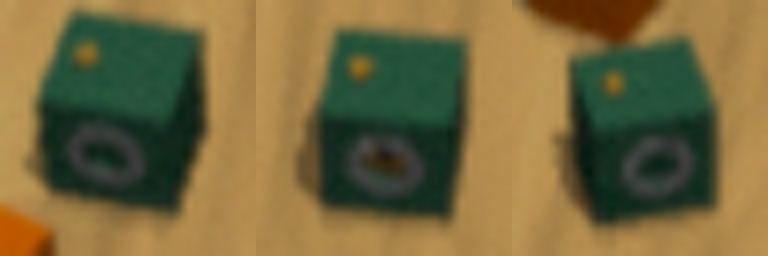

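Call:
drive_tool:
  moves:
    - {"slide": [3.5, -3.1, 0.3], "twist": [0, 0, 0]}
    - {"slide": [3.5, -3.1, 0.3], "twist": [0, 0, 0]}
    - {"slide": [3.5, -3.1, 0.3], "twist": [0, 0, 0]}
    - {"slide": [3.5, -3.1, 0.3], "twist": [0, 0, 0]}
    - {"slide": [3.5, -3.1, 0.3], "twist": [0, 0, 0]}
    - {"slide": [3.5, -3.1, 0.3], "twist": [0, 0, 0]}
    - {"slide": [3.5, -3.1, 0.3], "twist": [0, 0, 0]}
    - {"slide": [3.5, -3.1, 0.3], "twist": [0, 0, 0]}
    - {"slide": [3.5, -3.1, 0.3], "twist": [0, 0, 0]}
    - {"slide": [3.5, -3.1, 0.3], "twist": [0, 0, 0]}
  gripper: 0

```text
time: 2.8
tcp_pos: [0.4477, -0.2349, 0.273]
eef_rot: [0.987, 0.159, 0.0, 0.0]
wrist_force: [0.6, -1.4, -0.1]
opening: 1.003
grasp_force: 0.0
```

Call:
drive_tool:
  moves:
    - {"slide": [3.5, -3.1, 0.3], "twist": [0, 0, 0]}
    - {"slide": [3.5, -3.1, 0.3], "twist": [0, 0, 0]}
    - {"slide": [3.5, -3.1, 0.3], "twist": [0, 0, 0]}
    - {"slide": [3.5, -3.1, 0.3], "twist": [0, 0, 0]}
    - {"slide": [3.0, -3.0, 0.3], "twist": [0, 0, 0]}

```text
time: 3.3
tcp_pos: [0.5611, -0.0348, 0.2578]
eef_rot: [0.987, 0.159, 0.0, -0.0]
wrist_force: [0.8, -0.7, 0.7]
opening: 1.001
grasp_force: 0.0
```

Call:
drive_tool:
  moves:
    - {"slide": [0, 0, 0], "twist": [0, 0, -0.145]}
    - {"slide": [0, 0, 0], "twist": [0, 0, -0.145]}
    - {"slide": [0, 0, 0], "twist": [0, 0, -0.145]}
    - {"slide": [0, 0, 0], "twist": [0, 0, -0.145]}
    - {"slide": [0, 0, 0], "twist": [0, 0, -0.145]}
    - {"slide": [0, 0, 0], "twist": [0, 0, -0.145]}
    - {"slide": [0, 0, 0], "twist": [0, 0, -0.145]}
    - {"slide": [0, 0, 0], "twist": [0, 0, -0.145]}

```text
time: 4.1
tcp_pos: [0.5601, -0.037, 0.2578]
eef_rot: [0.737, 0.676, 0.0, 0.0]
wrist_force: [0.2, -0.2, -0.6]
opening: 1.004
grasp_force: 0.0
```

```bash
python3 - <<'E'
from h import *
w=r.snapshot("wrist"); cv2.imwrite("pics/w1.png",w["color"][:,:,::-1])
for q,z in [("stand",0),("seat",.055),("notch",.083),("bin_floor",.02),("lever_grip",.137),("block1",0),("bush1",.027),("drift_tip",.016),("drift",.003),("mat",0)]:
    for d in r.mark_of(w,q):
        if d["confidence"]>.35: print(q,np.round(d["location"],1),round(d["confidence"],2),(at(w,d["location"],z,True)[0]*1000).round(1))
# zoom crops of blocks
c=[]
for P in [(.64,-.18,.028),(.562,-.24,.028),(.574,-.38,.028)]:
    u=proj(w,P,True)[0].round().astype(int); print(P,u)
    x,y=u; c.append(cv2.resize(w["color"][max(y-30,0):y+30,max(0,x-30):x+30,::-1],(260,260),interpolation=cv2.INTER_CUBIC))
cv2.imwrite("pics/w1c.png",np.hstack(c))
E
```

```text
stand [290.9 185. ] 0.72 [529.7 -38.9   0. ]
seat [288.2 198.5] 0.75 [531.7 -40.6  55. ]
notch [284.7 173. ] 0.72 [534.5 -11.3  83. ]
bin_floor [220.1 114. ] 0.66 [464.2  48.6  20. ]
lever_grip [395.  294.5] 0.63 [ 615.1 -104.3  137. ]
block1 [429.5 227.9] 0.82 [ 691.1 -105.7    0. ]
block1 [396.4 295.1] 0.65 [ 649.9 -196.1    0. ]
block1 [415.8 142.2] 0.62 [674.6  -1.1   0. ]
block1 [336.8 338.5] 0.56 [ 567.6 -260.1    0. ]
bush1 [337.6 352.3] 0.45 [ 567.2 -262.1   27. ]
drift [253.2 337.1] 0.83 [ 451.2 -248.3    3. ]
drift [336.6 351.4] 0.69 [ 565.9 -282.6    3. ]
mat [248.5 335.4] 0.9 [ 443.9 -247.5    0. ]
mat [335.2 336.6] 0.49 [ 565.5 -256.3    0. ]
(0.64, -0.18, 0.028) [394 297]
(0.562, -0.24, 0.028) [333 341]
(0.574, -0.38, 0.028) [346 404]
```

View pics/w1.png

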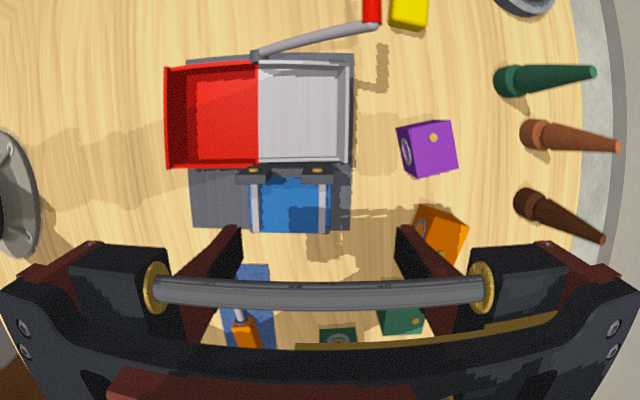

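View pics/w1c.png

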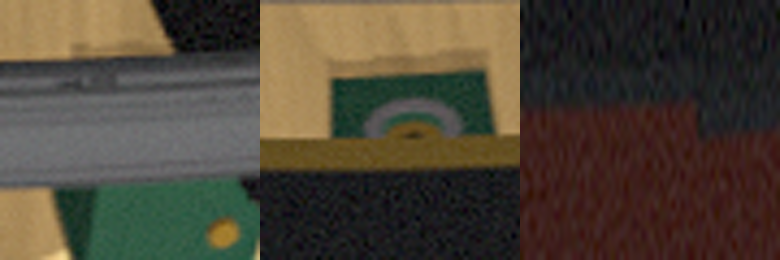

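```bash
cat >> h.py <<'E'
from scipy.optimize import minimize
GREEN=((60,60,20),(95,255,255)); ORANGE=((5,150,90),(16,255,255))
def fitbox(views,x,y,yaw,dims,z0,hsv,win=40):
    """fit x,y,yaw(deg) of an upright box (dims m, underside z0) to colour masks in views [(snap,fish)]"""
    lx,ly,lz=dims; c=np.array([[sx*lx/2,sy*ly/2,sz] for sx in(-1,1) for sy in(-1,1) for sz in(0,lz)])
    ms=[]; S=4
    for s,f in views:
        u=proj(s,[x,y,z0+lz/2],f)[0].astype(int); x0,y0=max(u[0]-win,0),max(u[1]-win,0)
        m=mask(s,*hsv)[y0:y0+2*win,x0:x0+2*win]
        m=cv2.morphologyEx(m,cv2.MORPH_CLOSE,np.ones((9,9))) if f else cv2.morphologyEx(m,cv2.MORPH_CLOSE,np.ones((5,5)))
        n,L,st,ce=cv2.connectedComponentsWithStats(m); 
        if n<2: continue
        k=1+np.argmin(np.linalg.norm(ce[1:]-(u-[x0,y0]),axis=1)+1000*(st[1:,4]<60)); m=(L==k).astype(np.uint8)
        ms.append((s,f,x0,y0,cv2.resize(m*255,None,fx=S,fy=S,interpolation=cv2.INTER_LINEAR)>127))
    def cost(p):
        a=np.radians(p[2]); Rm=np.array([[np.cos(a),-np.sin(a),0],[np.sin(a),np.cos(a),0],[0,0,1]])
        W=c@Rm.T+[p[0]/1000,p[1]/1000,z0]; t=0
        for s,f,x0,y0,m in ms:
            u=(proj(s,W,f)-[x0,y0]+.5)*S; h=cv2.convexHull(np.round(u*16).astype(np.int32)); im=np.zeros(m.shape,np.uint8); cv2.fillConvexPoly(im,h,1,shift=4)
            im=im>0; t+=1-(im&m).sum()/max(1,(im|m).sum())
        return t/len(ms)
    b=None
    for dy in (-8,0,8):
        q=minimize(cost,[x*1000,y*1000,yaw+dy],method="Nelder-Mead",options=dict(initial_simplex=np.array([[x*1000,y*1000,yaw+dy]]*4)+[[0,0,0],[12,0,0],[0,12,0],[0,0,8]],xatol=.2,fatol=1e-4))
        if b is None or q.fun<b.fun: b=q
    return b.x.round(1),round(b.fun,3),len(ms)
E
python3 - <<'E'
from h import *
w=r.snapshot("wrist")
# ortho image at z=.055, 0.5mm/px, x right= -world y... u = x, v = y
g=np.mgrid[-100:140:.5,430:650:.5]; P=np.stack([g[1]/1000,g[0]/1000,np.full(g[0].shape,.055)],-1).reshape(-1,3)
u=proj(w,P,True).astype(np.float32).reshape(*g[0].shape,2)
o=cv2.remap(w["color"],u[...,0],u[...,1],cv2.INTER_LINEAR); cv2.imwrite("pics/o.png",cv2.resize(o[:,:,::-1],None,fx=1.2,fy=1.2))
hsv=cv2.cvtColor(o,cv2.COLOR_RGB2HSV)
for n,lo,hi in [("blue",(100,110,60),(125,255,255)),("red",(0,170,60),(6,255,255))]:
    m=cv2.inRange(hsv,np.array(lo),np.array(hi)); m=cv2.morphologyEx(m,cv2.MORPH_OPEN,np.ones((5,5)))
    c=max(cv2.findContours(m,0,2)[0],key=cv2.contourArea); rc=cv2.minAreaRect(c)
    print(n,430+rc[0][0]/2,-100+rc[0][1]/2,np.array(rc[1])/2,rc[2])
t=r.snapshot("top"); s=r.snapshot("side")
for n,x,y,a in [("A",.64,-.194,-5),("B",.562,-.257,0),("C",.574,-.394,20)]:
    print(n,fitbox([(t,0),(s,0)],x,y,a,(.05,.046,.052),0,GREEN),fitbox([(t,0)],x,y,a,(.05,.046,.052),0,GREEN),fitbox([(s,0)],x,y,a,(.05,.046,.052),0,GREEN))
E
```

```text
blue 531.0577545166016 -46.9656982421875 [55.21880341 57.01912308] 83.82982635498047
red 468.4172477722168 47.255950927734375 [102.43518066  87.15866089] 84.34051513671875
A (array([ 644.3, -197.3,    5.4]), np.float64(0.736), 2) (array([ 640., -194.,  -13.]), np.float64(1.0), 1) (array([ 644.3, -197.3,    5.4]), np.float64(0.471), 1)
B (array([ 564.3, -261.8,   12.4]), np.float64(0.797), 2) (array([ 554.8, -243. ,  -30.1]), np.float64(0.998), 1) (array([ 564.4, -261.7,   12.3]), np.float64(0.597), 1)
C (array([ 574., -394.,   12.]), np.float64(1.0), 2) (array([ 574., -394.,   12.]), np.float64(1.0), 1) (array([ 574., -394.,   12.]), np.float64(1.0), 1)
```

View pics/o.png

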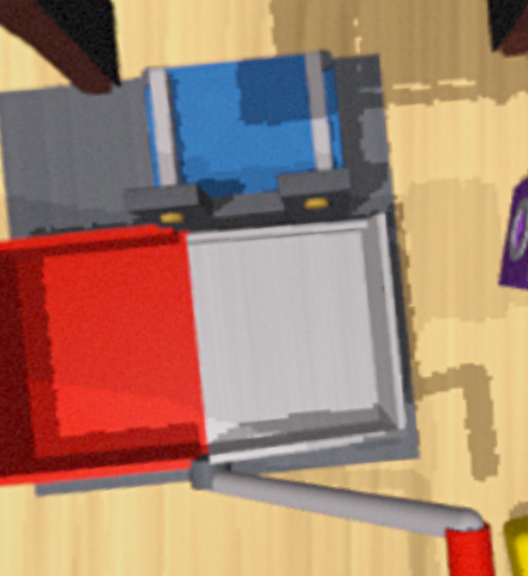

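```bash
python3 - <<'E'
s=open('h.py').read()
s=s.replace("def fitbox(views,x,y,yaw,dims,z0,hsv,win=40):","def fitbox(views,x,y,yaw,dims,z0,name,win=40):")
a=s.index("        m=mask(s,*hsv)[y0"); b=s.index("        ms.append(")
s=s[:a]+"""        ds=[d for d in r.silhouettes(s,name) if np.linalg.norm(np.array(d["location"])-u)<(60 if f else 20)]
        if not ds: continue
        m=min(ds,key=lambda d:np.linalg.norm(np.array(d["location"])-u))["region"][y0:y0+2*win,x0:x0+2*win].astype(np.uint8)
"""+s[b:]
s=s.replace("        return t/len(ms)","        return t/max(1,len(ms))")
open('h.py','w').write(s)
E
python3 - <<'E'
from h import *
t=r.snapshot("top"); s=r.snapshot("side")
D=(.05,.046,.052)
for n,x,y,a in [("A",.645,-.195,-5),("B",.565,-.258,0),("C",.574,-.394,20)]:
    print(n,fitbox([(t,0),(s,0)],x,y,a,D,0,"block1"),fitbox([(t,0)],x,y,a,D,0,"block1"),fitbox([(s,0)],x,y,a,D,0,"block1"))
print([(d["location"],d["confidence"]) for d in r.mark_of(t,"block1")])
h=cv2.cvtColor(s["color"],cv2.COLOR_RGB2HSV)
for x,y in [(294,180),(322,165),(324,133)]: print(h[y-4:y+5:2,x].tolist())
plan(.55,-.36,.25,84)
E
```

```text
A (array([ 646.9, -196. ,   -8.2]), np.float64(0.338), 2) (array([ 650.5, -195.9,   -3. ]), np.float64(0.112), 1) (array([ 644.1, -204.7,   -4.6]), np.float64(0.476), 1)
B (array([ 566.2, -260.4,    3.5]), np.float64(0.383), 2) (array([ 567.7, -260. ,   -1.6]), np.float64(0.112), 1) (array([ 566.3, -261.1,    7.7]), np.float64(0.64), 1)
C (array([ 578.7, -399.6,   28.8]), np.float64(0.183), 1) (array([ 578.7, -399.6,   28.8]), np.float64(0.183), 1) (array([ 574., -394.,   12.]), np.float64(0.0), 0)
[([456.9, 183.6], 0.75), ([379.2, 199.0], 0.67), ([356.8, 173.7], 0.67), ([327.2, 163.8], 0.64), ([421.5, 194.3], 0.58)]
[[3, 128, 24], [3, 102, 25], [10, 227, 27], [10, 152, 37], [9, 199, 41]]
[[96, 75, 17], [76, 159, 37], [71, 110, 37], [105, 9, 57], [90, 12, 62]]
[[30, 35, 44], [15, 20, 26], [140, 29, 26], [0, 0, 45], [120, 91, 14]]
t 5.5 psi 84.79 pos [ 0.56   -0.0368  0.2577] -> slide [-32.27   1.94   0.77] cm (before twist), twist z 0.014 rad; tilt z-axis [ 0. -0. -1.]
```

Call:
drive_tool:
  moves:
    - {"slide": [-4.4, 0.55, 1.15], "twist": [0, 0, -0.013]}
    - {"slide": [-4.4, 0.55, 1.15], "twist": [0, 0, -0.013]}
    - {"slide": [-4.4, 0.5, 1.15], "twist": [0, 0, -0.013]}
    - {"slide": [-4.5, 0.4, 1.15], "twist": [0, 0, -0.012]}
    - {"slide": [-4.5, 0.3, 1.2], "twist": [0, 0, -0.012]}
    - {"slide": [0, 0, 0], "twist": [0, 0, 0]}

```text
time: 6.15
tcp_pos: [0.566, -0.2683, 0.1974]
eef_rot: [0.72, 0.693, -0.002, -0.0]
wrist_force: [-0.6, -0.5, -0.2]
opening: 1.002
grasp_force: 0.0
```

```bash
python3 - <<'E'
from h import *
plan(.5677,-.260,.1,88.4)
E
```

```text
t 6.2 psi 87.81 pos [ 0.566  -0.2683  0.1974] -> slide [0.84 0.14 9.74] cm (before twist), twist z -0.010 rad; tilt z-axis [-0.0036 -0.0029 -1.    ]
```

Call:
drive_tool:
  moves:
    - {"slide": [0.8, 0.15, 2.4], "twist": [0, 0, -0.01]}
    - {"slide": [0, 0, 2.4], "twist": [0, 0, 0]}
    - {"slide": [0, 0, 2.4], "twist": [0, 0, 0]}
    - {"slide": [0, 0, 1.5], "twist": [0, 0, 0]}
    - {"slide": [0, 0, 1.0], "twist": [0, 0, 0]}
    - {"slide": [0, 0, 0], "twist": [0, 0, 0]}

```text
time: 6.75
tcp_pos: [0.5698, -0.2516, 0.1017]
eef_rot: [0.713, 0.701, -0.0, -0.001]
wrist_force: [-1.0, 1.2, 0.6]
opening: 0.998
grasp_force: 0.0
```

Call:
drive_tool:
  moves:
    - {"slide": [0, 0, 0], "twist": [0, 0, 0]}
    - {"slide": [0, 0, 0], "twist": [0, 0, 0]}
    - {"slide": [0, 0, 0], "twist": [0, 0, 0]}
    - {"slide": [0, 0, 0], "twist": [0, 0, 0]}
    - {"slide": [0, 0, 0], "twist": [0, 0, 0]}
    - {"slide": [0, 0, 0], "twist": [0, 0, 0]}
    - {"slide": [0, 0, 0], "twist": [0, 0, 0]}
  gripper: 0.6
  grip_force: 30

```text
time: 7.45
tcp_pos: [0.5689, -0.2522, 0.1028]
eef_rot: [0.714, 0.7, -0.001, -0.001]
wrist_force: [-5.2, 0.8, 5.3]
opening: 0.563
grasp_force: 29.9
```

```bash
python3 - <<'E'
from h import *
plan(.5317,-.043,.21,84)
print(pose()[0]['opening'],pose()[0]['grasp_force'])
E
```

```text
t 7.5 psi 88.93 pos [ 0.5689 -0.2522  0.1028] -> slide [ 20.84  -4.11 -10.72] cm (before twist), twist z 0.086 rad; tilt z-axis [-2.9e-03 -2.0e-04 -1.0e+00]
0.5633525291679903 29.94398720562458
```

Call:
drive_tool:
  moves:
    - {"slide": [0, 0, -2.5], "twist": [0, 0, 0]}
    - {"slide": [0, 0, -4.0], "twist": [0, 0, 0]}
    - {"slide": [2.0, -0.4, -4.2], "twist": [0, 0, 0]}
    - {"slide": [3.5, -0.7, 0], "twist": [0, 0, 0]}
    - {"slide": [3.5, -0.7, 0], "twist": [0, 0, 0]}
    - {"slide": [3.5, -0.7, 0], "twist": [0, 0, 0]}
    - {"slide": [3.5, -0.7, 0], "twist": [0, 0, 0]}
    - {"slide": [3.5, -0.6, 0], "twist": [0, 0, 0.04]}
    - {"slide": [2.0, -0.2, 0], "twist": [0, 0, 0.046]}
    - {"slide": [0, 0, 0], "twist": [0, 0, 0]}

```text
time: 8.45
tcp_pos: [0.534, -0.032, 0.2094]
eef_rot: [0.741, 0.671, 0.0, -0.001]
wrist_force: [1.2, -0.1, -5.2]
opening: 0.565
grasp_force: 29.9
```

Call:
drive_tool:
  moves:
    - {"slide": [0, 0, 0], "twist": [0, 0, 0]}
    - {"slide": [0, 0, 0], "twist": [0, 0, 0]}

```text
time: 8.65
tcp_pos: [0.5346, -0.0375, 0.2092]
eef_rot: [0.743, 0.669, -0.001, -0.0]
wrist_force: [0.3, 0.2, -4.6]
opening: 0.565
grasp_force: 29.9
```

```bash
python3 - <<'E'
from h import *
w=r.snapshot("wrist"); cv2.imwrite("pics/w2.png",cv2.resize(w["color"][80:360,160:480,::-1],None,fx=2.1,fy=2.1))
o,p,M=pose(); print(o['opening'],o['grasp_force'])
plan(.5321,-.036,.158,84)
for y in (-.020,.0,.024): # expected block +y top edge px for face at tool-x offset
    print(y,proj(w,p+M@np.array([[y,-.025,.048],[y,.025,.048]]).T.T.reshape(-1,3).T if False else np.array([p+M@np.array([y,k,.048]) for k in(-.025,.025)]),True).round(1).tolist())
E
```

```text
0.5693012080630097 29.941164404153824
t 8.7 psi 83.95 pos [ 0.5347 -0.0376  0.2093] -> slide [ 0.13 -0.28  5.13] cm (before twist), twist z -0.001 rad; tilt z-axis [-7.e-04 -5.e-04 -1.e+00]
-0.02 [[267.4, 302.6], [367.2, 302.7]]
0.0 [[264.5, 267.7], [370.0, 267.8]]
0.024 [[261.3, 219.8], [373.0, 219.9]]
```

View pics/w2.png

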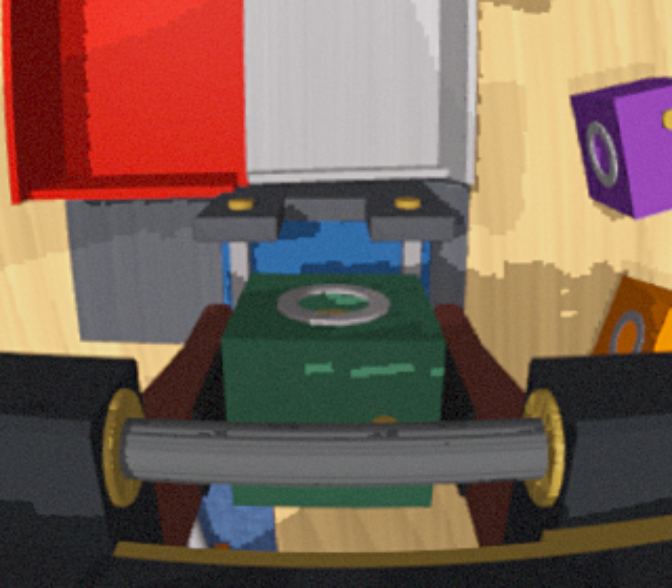

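Call:
drive_tool:
  moves:
    - {"slide": [0.3, -0.3, 0], "twist": [0, 0, 0]}
    - {"slide": [0, 0, 1.5], "twist": [0, 0, 0]}
    - {"slide": [0, 0, 1.5], "twist": [0, 0, 0]}
    - {"slide": [0, 0, 0.8], "twist": [0, 0, 0]}
    - {"slide": [0, 0, 0.5], "twist": [0, 0, 0]}
    - {"slide": [0, 0, 0.4], "twist": [0, 0, 0]}
    - {"slide": [0, 0, 0.3], "twist": [0, 0, 0]}
    - {"slide": [0, 0, 0], "twist": [0, 0, 0]}
    - {"slide": [0, 0, 0], "twist": [0, 0, 0]}

```text
time: 9.6
tcp_pos: [0.5325, -0.0329, 0.1599]
eef_rot: [0.743, 0.669, 0.0, 0.0]
wrist_force: [-0.1, 0.1, -5.2]
opening: 0.568
grasp_force: 29.9
```

```bash
python3 - <<'E'
from h import *
w=r.snapshot("wrist"); cv2.imwrite("pics/w3.png",cv2.resize(w["color"][100:330,200:440,::-1],None,fx=2.5,fy=2.5))
plan(.5323,-.034,.158,84)
E
```

```text
t 9.7 psi 84.04 pos [ 0.5325 -0.0329  0.16  ] -> slide [-0.11 -0.01  0.2 ] cm (before twist), twist z 0.001 rad; tilt z-axis [ 7.e-04 -1.e-04 -1.e+00]
```

View pics/w3.png

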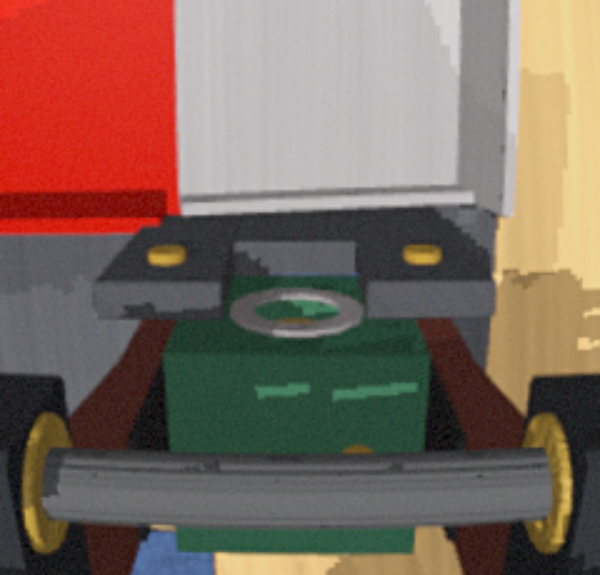

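Call:
drive_tool:
  moves:
    - {"slide": [0, 0, 0.15], "twist": [0, 0, 0]}
    - {"slide": [0, 0, 0.15], "twist": [0, 0, 0]}
    - {"slide": [0, 0, 0], "twist": [0, 0, 0]}

```text
time: 9.95
tcp_pos: [0.5326, -0.0329, 0.1577]
eef_rot: [0.743, 0.669, 0.0, 0.0]
wrist_force: [-2.3, 0.2, 5.9]
opening: 0.571
grasp_force: 29.9
```

Call:
drive_tool:
  moves:
    - {"slide": [0, 0, 0], "twist": [0, 0, 0]}
    - {"slide": [0, 0, 0], "twist": [0, 0, 0]}
    - {"slide": [0, 0, 0], "twist": [0, 0, 0]}
    - {"slide": [0, 0, -1.0], "twist": [0, 0, 0]}
    - {"slide": [0, 0, -2.5], "twist": [0, 0, 0]}
    - {"slide": [0, 0, -4], "twist": [0, 0, 0]}
    - {"slide": [0, 0, -2], "twist": [0, 0, 0]}
    - {"slide": [-4, 0, 0], "twist": [0, 0, 0]}
    - {"slide": [0, 0, 0], "twist": [0, 0, 0]}
  gripper: 0.15

```text
time: 10.85
tcp_pos: [0.5279, -0.0777, 0.2529]
eef_rot: [0.745, 0.667, -0.001, 0.002]
wrist_force: [-1.4, -1.5, -0.5]
opening: 0.849
grasp_force: 0.0
```

```bash
cat >> h.py <<'E'
def drift(t):
    x=[]
    m=mask(t,(4,150,100),(18,255,255)); d=[d for d in r.silhouettes(t,"drift")][0]; m&=cv2.dilate(d["region"].astype(np.uint8)*255,np.ones((5,5)))
    c=max(cv2.findContours(m,0,2)[0],key=cv2.contourArea); W=at(t,c[:,0,:],.026)[:,:2]*1000; rc=cv2.minAreaRect(W.astype(np.float32))
    print("handle",np.round(rc[0],1),np.round(rc[1],1),round(rc[2],1),d["confidence"])
    for q,z in(("drift",.003),("drift_tip",.016)):
        k=r.mark_of(t,q)
        if k: print(q,k[0]["confidence"],at(t,k[0]["location"],z)[0].round(4)*1000)
E
python3 - <<'E'
from h import *
t=r.snapshot("top"); drift(t); cv2.imwrite("pics/t2.png",t["color"][100:300,180:500,::-1])
print(fitbox([(t,0)],.5317,-.043,-6,(.05,.046,.052),.055,"block1"))
plan(.45,-.23,.18,90)
w=r.snapshot("wrist"); cv2.imwrite("pics/w4.png",cv2.resize(w["color"][100:340,200:440,::-1],None,fx=2,fy=2))
E
```

```text
handle [ 446.1 -248. ] [26.5 85.2] 4.2 0.71
drift 0.58 [ 442.1 -258.7    3. ]
(array([531.8, -33.8,   5.3]), np.float64(0.662), 1)
t 11.1 psi 84.12 pos [ 0.5281 -0.0717  0.2517] -> slide [-16.55  -6.15   7.17] cm (before twist), twist z -0.103 rad; tilt z-axis [-1.e-04  5.e-04 -1.e+00]
```

View pics/w4.png

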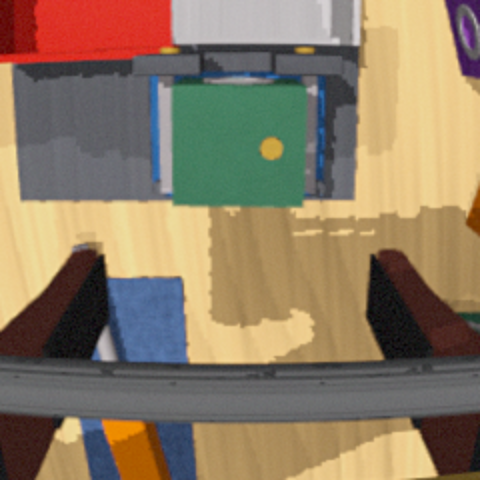

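Call:
drive_tool:
  moves:
    - {"slide": [-4.1, -1.7, 1.5], "twist": [0, 0, 0]}
    - {"slide": [-4.1, -1.7, 2.5], "twist": [0, 0, 0]}
    - {"slide": [-4.1, -1.7, 2.5], "twist": [0, 0, 0]}
    - {"slide": [-4.1, -1.7, 2.7], "twist": [0, 0, 0]}
    - {"slide": [0, 0, 0], "twist": [0, 0, -0.104]}
    - {"slide": [0, 0, 0], "twist": [0, 0, -0.104]}
    - {"slide": [0, 0, 0], "twist": [0, 0, 0]}
    - {"slide": [0, 0, 0], "twist": [0, 0, 0]}
    - {"slide": [0, 0, 0], "twist": [0, 0, 0]}

```text
time: 12.05
tcp_pos: [0.4454, -0.2253, 0.1618]
eef_rot: [0.67, 0.743, 0.0, 0.0]
wrist_force: [-0.3, 0.2, 1.0]
opening: 0.848
grasp_force: 0.0
```

```bash
python3 - <<'E'
from h import *
plan(.444,-.228,.087,96)
E
```

```text
t 12.1 psi 95.91 pos [ 0.4454 -0.2253  0.1618] -> slide [-0.25 -0.17  7.48] cm (before twist), twist z -0.002 rad; tilt z-axis [ 4.e-04  0.e+00 -1.e+00]
```

Call:
drive_tool:
  moves:
    - {"slide": [-0.25, -0.15, 2.0], "twist": [0, 0, 0]}
    - {"slide": [0, 0, 2.5], "twist": [0, 0, 0]}
    - {"slide": [0, 0, 1.7], "twist": [0, 0, 0]}
    - {"slide": [0, 0, 1.0], "twist": [0, 0, 0]}
    - {"slide": [0, 0, 0.3], "twist": [0, 0, 0]}
    - {"slide": [0, 0, 0], "twist": [0, 0, 0]}
    - {"slide": [0, 0, 0], "twist": [0, 0, 0]}

```text
time: 12.75
tcp_pos: [0.4443, -0.2286, 0.0873]
eef_rot: [0.669, 0.743, 0.0, 0.001]
wrist_force: [0.4, -0.4, -0.5]
opening: 0.849
grasp_force: 0.0
```

Call:
drive_tool:
  moves:
    - {"slide": [0, 0, 0], "twist": [0, 0, 0]}
    - {"slide": [0, 0, 0], "twist": [0, 0, 0]}
    - {"slide": [0, 0, 0], "twist": [0, 0, 0]}
    - {"slide": [0, 0, 0], "twist": [0, 0, 0]}
    - {"slide": [0, 0, 0], "twist": [0, 0, 0]}
    - {"slide": [0, 0, 0], "twist": [0, 0, 0]}
    - {"slide": [0, 0, 0], "twist": [0, 0, 0]}
    - {"slide": [0, 0, 0], "twist": [0, 0, 0]}
  gripper: 0.85
  grip_force: 45

```text
time: 13.55
tcp_pos: [0.4439, -0.2285, 0.0866]
eef_rot: [0.669, 0.743, 0.0, 0.0]
wrist_force: [0.6, -0.5, -0.1]
opening: 0.292
grasp_force: 44.9
```

```bash
python3 - <<'E'
from h import *
plan(.444,-.228,.16,84)
E
```

```text
t 13.6 psi 95.96 pos [ 0.4439 -0.2285  0.0866] -> slide [ 0.05  0.01 -7.34] cm (before twist), twist z 0.209 rad; tilt z-axis [ 3.e-04  0.e+00 -1.e+00]
```

Call:
drive_tool:
  moves:
    - {"slide": [0, 0, -2], "twist": [0, 0, 0]}
    - {"slide": [0, 0, -2.7], "twist": [0, 0, 0]}
    - {"slide": [0, 0, -2], "twist": [0, 0, 0]}
    - {"slide": [0.5, 3.5, 0], "twist": [0, 0, 0]}
    - {"slide": [0.5, 3.6, 0], "twist": [0, 0, 0]}
    - {"slide": [0, 0, 0], "twist": [0, 0, 0.105]}
    - {"slide": [0, 0, 0], "twist": [0, 0, 0.104]}
    - {"slide": [0, 0, 0], "twist": [0, 0, 0]}
    - {"slide": [0, 0, 0], "twist": [0, 0, 0]}
    - {"slide": [0, 0, 0], "twist": [0, 0, 0]}

```text
time: 14.55
tcp_pos: [0.513, -0.2113, 0.1534]
eef_rot: [0.743, 0.67, -0.0, -0.0]
wrist_force: [-1.0, -0.6, -2.4]
opening: 0.292
grasp_force: 44.9
```

```bash
python3 - <<'E'
from h import *
plan(.5137,-.2116,.1536,84)
w=r.snapshot("wrist"); o,p,M=pose()
for q in("drift_tip","drift"):
  for d in r.mark_of(w,q): print(q,d["confidence"],np.round(d["location"],1),"tool-x,y offset mm",((at(w,d["location"],.083,True)[0]-p)@M*1000).round(1))
print(proj(w,p+M@np.array([.1275,0,.0706]),True))
cv2.imwrite("pics/w5.png",cv2.resize(w["color"][60:340,180:460,::-1],None,fx=2,fy=2))
E
```

```text
t 14.6 psi 84.09 pos [ 0.513  -0.2113  0.1534] -> slide [-0.02  0.07 -0.02] cm (before twist), twist z 0.001 rad; tilt z-axis [-5.e-04  1.e-04 -1.e+00]
drift_tip 0.68 [317.9  10.9] tool-x,y offset mm [123.7   0.3  70.5]
drift 0.79 [318.6 273.8] tool-x,y offset mm [-15.1   0.7  70.5]
[[317.24053415   4.26852033]]
```

View pics/w5.png

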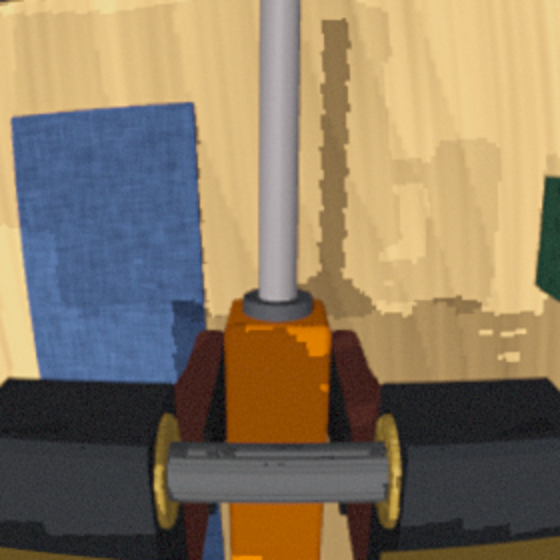

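Call:
drive_tool:
  moves:
    - {"slide": [1.0, 0.07, 0], "twist": [0, 0, 0]}
    - {"slide": [1.0, 0, 0], "twist": [0, 0, 0]}
    - {"slide": [0.8, 0, 0], "twist": [0, 0, 0]}
    - {"slide": [0.7, 0, 0], "twist": [0, 0, 0]}
    - {"slide": [0.6, 0, 0], "twist": [0, 0, 0]}
    - {"slide": [0.6, 0, 0], "twist": [0, 0, 0]}
    - {"slide": [0.6, 0, 0], "twist": [0, 0, 0]}

```text
time: 15.4
tcp_pos: [0.5196, -0.1586, 0.1537]
eef_rot: [0.743, 0.669, -0.0, 0.0]
wrist_force: [-0.6, -4.2, -1.6]
opening: 0.289
grasp_force: 44.9
```

Call:
drive_tool:
  moves:
    - {"slide": [0.6, 0, 0], "twist": [0, 0, 0]}
    - {"slide": [0.6, 0, 0], "twist": [0, 0, 0]}
    - {"slide": [0.6, 0, 0], "twist": [0, 0, 0]}
    - {"slide": [0.6, 0, 0], "twist": [0, 0, 0]}
    - {"slide": [0.6, 0, 0], "twist": [0, 0, 0]}
    - {"slide": [0.6, 0, 0], "twist": [0, 0, 0]}

```text
time: 16.0
tcp_pos: [0.5234, -0.1221, 0.1536]
eef_rot: [0.743, 0.669, 0.0, -0.0]
wrist_force: [0.7, -0.2, -1.5]
opening: 0.295
grasp_force: 44.9
```

```bash
python3 - <<'E'
from h import *
o,p,M=pose(); d=p[:2]-[.5317,-.040]; a=np.radians(-6); print("TCP local mm",1000*(np.cos(a)*d[0]+np.sin(a)*d[1]),1000*(-np.sin(a)*d[0]+np.cos(a)*d[1]),p[2],o["wrist_force"],o["wrist_torque"])
w=r.snapshot("wrist"); print([(np.round(k["location"]),round(k["confidence"],2)) for k in r.recognise(w,"bush1")], proj(w,[.537,.011,.083],True))
cv2.imwrite("pics/w6.png",cv2.resize(w["color"][0:240,180:460,::-1],None,fx=2,fy=2))
E
```

```text
TCP local mm 0.36248083647106266 -82.54451883770582 0.15359034271225774 [ 0.68905646 -0.21729546 -1.46783047] [-0.04736471 -0.02603568 -0.04344006]
[(array([350.,   7.]), 0.74)] [[316.09567763  -6.59533893]]
```

Call:
drive_tool:
  moves:
    - {"slide": [-0.6, 0, 0], "twist": [0, 0, 0]}
    - {"slide": [-1.0, 0, 0], "twist": [0, 0, 0]}
    - {"slide": [-1.5, 0, 0], "twist": [0, 0, 0]}
    - {"slide": [-1.5, 0, 0], "twist": [0, 0, 0]}
    - {"slide": [-1.5, 0, 0], "twist": [0, 0, 0]}
    - {"slide": [-1.5, 0, 0], "twist": [0, 0, 0]}
    - {"slide": [-1.5, 0, 0], "twist": [0, 0, 0]}
    - {"slide": [-1.0, 0, 0], "twist": [0, 0, 0]}
    - {"slide": [0, 0, 0], "twist": [0, 0, 0]}

```text
time: 17.0
tcp_pos: [0.5123, -0.2253, 0.1535]
eef_rot: [0.744, 0.668, -0.0, 0.0]
wrist_force: [0.2, 1.2, -2.3]
opening: 0.293
grasp_force: 44.9
```

```bash
python3 - <<'E'
from h import *
t=r.snapshot("top"); s=r.snapshot("side")
a=np.radians(-6)
for n,v in(("top",t),("side",s)):
  for d in r.recognise(v,"bush1"):
    P=at(v,d["location"],.045)[0]; e=P[:2]-[.5317,-.040]; print(n,np.round(d["location"]),round(d["confidence"],2),"stand mm",(1000*np.array([np.cos(a)*e[0]+np.sin(a)*e[1],-np.sin(a)*e[0]+np.cos(a)*e[1]])).round())
D=(.05,.046,.052)
for n,x,y,an in [("A",.650,-.196,-3),("C",.5787,-.3996,28)]:
    print(n,fitbox([(t,0)],x,y,an,D,0,"block1"),fitbox([(s,0)],x,y,an,D,0,"block1"))
for k,c in(("A",(294,180)),("C",(324,133))): print(k, s["color"][c[1]-2:c[1]+3,c[0]-4:c[0]+5:2].tolist() if 0 else "")
plan(.447,-.228,.0876,84)
cc=[cv2.resize(v["color"][y-40:y+40,x-50:x+50,::-1],None,fx=4,fy=4,interpolation=cv2.INTER_CUBIC) for v,x,y in((t,285,210),(s,320,235))]
cc2=[cv2.resize(s["color"][y-16:y+16,x-20:x+20,::-1],None,fx=10,fy=7,interpolation=cv2.INTER_CUBIC) for x,y in((294,180),(324,133))]
cv2.imwrite("pics/m1.png",np.vstack([np.hstack(cc),np.hstack(cc2)]))
E
```

```text
top [181. 216.] 0.51 stand mm [-50. 384.]
top [288. 202.] 0.41 stand mm [19. 66.]
A (array([ 650.1, -190.2,  -12.2]), np.float64(0.232), 1) (array([ 644.7, -202. ,   -6.5]), np.float64(0.057), 1)
C (array([ 578.9, -396.9,   23. ]), np.float64(0.082), 1) (array([ 590.4, -410. ,    8.9]), np.float64(0.949), 1)
A 
C 
t 17.4 psi 84.05 pos [ 0.513  -0.2225  0.1537] -> slide [-1.23 -6.51  6.61] cm (before twist), twist z 0.001 rad; tilt z-axis [ 1.e-04  1.e-04 -1.e+00]
```

View pics/m1.png

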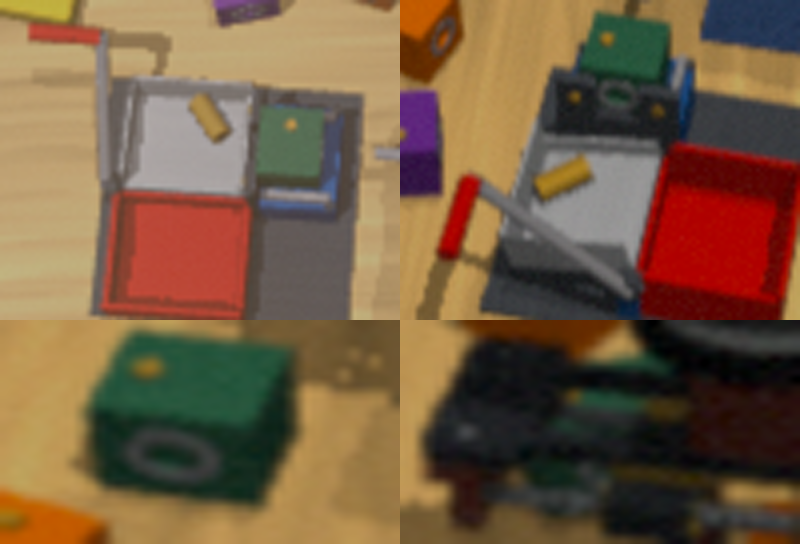

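Call:
drive_tool:
  moves:
    - {"slide": [-0.6, -3.2, 0], "twist": [0, 0, 0]}
    - {"slide": [-0.6, -3.3, 1.5], "twist": [0, 0, 0]}
    - {"slide": [0, 0, 2.0], "twist": [0, 0, 0]}
    - {"slide": [0, 0, 1.8], "twist": [0, 0, 0]}
    - {"slide": [0, 0, 0.8], "twist": [0, 0, 0]}
    - {"slide": [0, 0, 0.4], "twist": [0, 0, 0]}
    - {"slide": [0, 0, 0], "twist": [0, 0, 0]}
    - {"slide": [0, 0, 0], "twist": [0, 0, 0]}
    - {"slide": [0, 0, 0], "twist": [0, 0, 0]}

```text
time: 18.3
tcp_pos: [0.4474, -0.2284, 0.0892]
eef_rot: [0.743, 0.669, 0.0, 0.001]
wrist_force: [0.5, 0.4, -1.8]
opening: 0.293
grasp_force: 44.9
```

```bash
python3 - <<'E'
from h import *
plan(.447,-.228,.0866,84); print(pose()[0]["wrist_force"])
E
```

```text
t 18.3 psi 83.99 pos [ 0.4474 -0.2284  0.0892] -> slide [ 0.04 -0.05  0.26] cm (before twist), twist z -0.000 rad; tilt z-axis [ 1.2e-03 -5.0e-04 -1.0e+00]
[ 0.46078564  0.35520599 -1.79865797]
```

Call:
drive_tool:
  moves:
    - {"slide": [0, 0, 0.25], "twist": [0, 0, 0]}
    - {"slide": [0, 0, 0], "twist": [0, 0, 0]}

```text
time: 18.5
tcp_pos: [0.4475, -0.2285, 0.0866]
eef_rot: [0.743, 0.669, 0.0, 0.001]
wrist_force: [0.1, -0.2, 1.1]
opening: 0.288
grasp_force: 44.9
```

Call:
drive_tool:
  moves:
    - {"slide": [0, 0, 0], "twist": [0, 0, 0]}
    - {"slide": [0, 0, 0], "twist": [0, 0, 0]}
    - {"slide": [0, 0, 0], "twist": [0, 0, 0]}
    - {"slide": [0, 0, 0], "twist": [0, 0, 0]}
    - {"slide": [0, 0, -2.0], "twist": [0, 0, 0]}
    - {"slide": [0, 0, -4.5], "twist": [0, 0, 0]}
    - {"slide": [0, 0, -4.8], "twist": [0, 0, 0]}
    - {"slide": [0, 0, -4.8], "twist": [0, 0, 0]}
  gripper: 0.15

```text
time: 19.3
tcp_pos: [0.4464, -0.228, 0.2486]
eef_rot: [0.743, 0.669, -0.0, -0.001]
wrist_force: [0.5, -1.2, -0.6]
opening: 0.853
grasp_force: 0.0
```

Call:
drive_tool:
  moves:
    - {"slide": [3.9, 1.3, 0], "twist": [0, 0, 0]}
    - {"slide": [3.9, 1.3, 0], "twist": [0, 0, 0]}
    - {"slide": [3.9, 1.3, 0], "twist": [0, 0, 0]}
    - {"slide": [3.9, 1.3, 0], "twist": [0, 0, 0]}
    - {"slide": [3.9, 1.2, 0], "twist": [0, 0, 0]}
    - {"slide": [0, 0, 0], "twist": [0, 0, 0]}
    - {"slide": [0, 0, 0], "twist": [0, 0, 0]}
    - {"slide": [0, 0, 0], "twist": [0, 0, 0]}

```text
time: 20.1
tcp_pos: [0.5305, -0.0424, 0.2468]
eef_rot: [0.744, 0.668, -0.001, -0.0]
wrist_force: [0.0, 0.2, 0.6]
opening: 0.847
grasp_force: 0.0
```

```bash
python3 - <<'E'
from h import *
plan(.5317,-.040,.158,84)
t=r.snapshot("top"); drift(t)
s=r.snapshot("side"); D=(.05,.046,.052)
for n,x,y,an in [("A",.647,-.199,-5),("C",.5789,-.397,23)]:
    f=fitbox([(s,0)],x,y,an,D,0,"block1"); print(n,fitbox([(t,0)],x,y,an,D,0,"block1"),f)
    q=f[0]; a=np.radians(q[2]); e=np.array([-np.sin(a),np.cos(a),0])
    for z in(.022,.026,.030,.034): 
        u=proj(s,np.array([q[0]/1000,q[1]/1000,z])+e*.0235)[0]; print(z,u.round(1),cv2.getRectSubPix(s["color"],(1,1),tuple(map(float,u))).ravel().tolist())
for d in r.recognise(s,"bush1"): print("bush",d["location"],d["confidence"])
E
```

```text
t 20.1 psi 83.90 pos [ 0.5305 -0.0424  0.2468] -> slide [0.25 0.1  8.88] cm (before twist), twist z -0.002 rad; tilt z-axis [-9.e-04 -8.e-04 -1.e+00]
handle [ 444.2 -248.3] [82.8 26.7] 83.4 0.68
drift 0.83 [ 440.4 -253.6    3. ]
A (array([ 649.2, -197.2,   -7.3]), np.float64(0.07), 1) (array([ 644.5, -199.6,   -5.6]), np.float64(0.177), 1)
0.022 [291.  184.5] [29, 45, 36]
0.026 [290.9 183.6] [19, 42, 30]
0.03 [290.8 182.7] [21, 42, 31]
0.034 [290.7 181.8] [30, 45, 36]
C (array([ 605.8, -419.9,   16.7]), np.float64(0.063), 1) (array([ 578.9, -397. ,   15. ]), np.float64(0.0), 0)
0.022 [323.7 140. ] [45, 48, 43]
0.026 [323.7 139. ] [26, 26, 25]
0.03 [323.7 138.1] [26, 28, 27]
0.034 [323.7 137.1] [26, 25, 27]
bush [333.4, 248.9] 0.66
```

Call:
drive_tool:
  moves:
    - {"slide": [0.25, 0.1, 2.5], "twist": [0, 0, 0]}
    - {"slide": [0, 0, 2.5], "twist": [0, 0, 0]}
    - {"slide": [0, 0, 2.0], "twist": [0, 0, 0]}
    - {"slide": [0, 0, 1.2], "twist": [0, 0, 0]}
    - {"slide": [0, 0, 0.7], "twist": [0, 0, 0]}
    - {"slide": [0, 0, 0], "twist": [0, 0, 0]}
    - {"slide": [0, 0, 0], "twist": [0, 0, 0]}

```text
time: 21.3
tcp_pos: [0.5327, -0.0387, 0.1588]
eef_rot: [0.743, 0.669, 0.0, 0.0]
wrist_force: [-0.2, -0.7, -0.2]
opening: 0.849
grasp_force: 0.0
```

Call:
drive_tool:
  moves:
    - {"slide": [0, 0, 0], "twist": [0, 0, 0]}
    - {"slide": [0, 0, 0], "twist": [0, 0, 0]}
    - {"slide": [0, 0, 0], "twist": [0, 0, 0]}
    - {"slide": [0, 0, 0], "twist": [0, 0, 0]}
    - {"slide": [0, 0, 0], "twist": [0, 0, 0]}
    - {"slide": [0, 0, 0], "twist": [0, 0, 0]}
  gripper: 0.6
  grip_force: 30

```text
time: 21.9
tcp_pos: [0.5323, -0.0388, 0.1585]
eef_rot: [0.743, 0.669, 0.0, 0.0]
wrist_force: [-1.3, -0.9, 5.1]
opening: 0.569
grasp_force: 30.0
```

Call:
drive_tool:
  moves:
    - {"slide": [0, 0, -1.0], "twist": [0, 0, 0]}
    - {"slide": [0, 0, -2.0], "twist": [0, 0, 0]}
    - {"slide": [0, 0, -4.0], "twist": [0, 0, 0]}
    - {"slide": [0, 0, -4.5], "twist": [0, 0, 0]}
    - {"slide": [0, 0, -4.5], "twist": [0, 0, 0]}
    - {"slide": [0, 0, 0], "twist": [0, 0, 0]}
    - {"slide": [0, 0, 0], "twist": [0, 0, 0]}

```text
time: 22.6
tcp_pos: [0.5319, -0.0388, 0.3184]
eef_rot: [0.743, 0.669, 0.0, 0.0]
wrist_force: [-0.6, -0.4, -7.1]
opening: 0.567
grasp_force: 30.0
```

```bash
python3 - <<'E'
from h import *
o=pose()[0]; print(o["opening"],o["grasp_force"],o["wrist_force"])
plan(.5317,-.040,.32,84)
E
```

```text
0.5665107058488994 29.987812936306 [-0.55537125 -0.39570963 -7.07710554]
t 22.6 psi 83.98 pos [ 0.5319 -0.0388  0.3184] -> slide [-0.12 -0.01 -0.16] cm (before twist), twist z -0.000 rad; tilt z-axis [ 7.e-04 -5.e-04 -1.e+00]
```

Call:
drive_tool:
  moves:
    - {"slide": [4.1, -0.7, 0], "twist": [0, 0, 0]}
    - {"slide": [4.1, -0.7, 0], "twist": [0, 0, 0]}
    - {"slide": [4.1, -0.7, 0], "twist": [0, 0, 0]}
    - {"slide": [4.1, -0.7, 0], "twist": [0, 0, 0]}
    - {"slide": [4.1, -0.7, 0], "twist": [0, 0, 0]}
    - {"slide": [4.1, -0.7, 2.0], "twist": [0, 0, 0]}
    - {"slide": [4.0, -0.6, 3.0], "twist": [0, 0, 0]}
    - {"slide": [4.0, -0.6, 3.0], "twist": [0, 0, 0.035]}
    - {"slide": [0, 0, 3.0], "twist": [0, 0, 0]}
    - {"slide": [0, 0, 2.0], "twist": [0, 0, 0]}

```text
time: 23.6
tcp_pos: [0.5096, 0.2909, 0.1835]
eef_rot: [0.754, 0.657, -0.004, -0.001]
wrist_force: [0.5, -2.1, -5.3]
opening: 0.569
grasp_force: 30.0
```

Call:
drive_tool:
  moves:
    - {"slide": [0, 0, 0], "twist": [0, 0, 0]}
    - {"slide": [0, 0, 0], "twist": [0, 0, 0]}
    - {"slide": [0, 0, 0], "twist": [0, 0, 0]}

```text
time: 23.9
tcp_pos: [0.513, 0.2906, 0.1891]
eef_rot: [0.755, 0.656, 0.0, -0.0]
wrist_force: [0.2, 0.2, -3.5]
opening: 0.568
grasp_force: 30.0
```

```bash
python3 - <<'E'
from h import *
plan(.513,.291,.1095,82)
t=r.snapshot("top"); print(quad(t,"tray",.022)); D=(.05,.046,.052)
for n,x,y,an in [("A",.647,-.199,-5),("C",.6058,-.420,16)]: print(n,fitbox([(t,0)],x,y,an,D,0,"block1"))
w=r.snapshot("wrist"); print(quad(w,"tray",.022,True))
drift(t)
s=r.snapshot("side");
for q in((.5797,-.398,.028),(.606,-.42,.028)): print(proj(s,q))
for d in r.recognise(s,"block1"): print(np.round(d["location"]),round(d["confidence"],2),at(s,d["location"],.026)[0].round(3))
E
```

```text
t 23.9 psi 81.95 pos [0.513  0.2906 0.1891] -> slide [ 0.04 -0.01  7.96] cm (before twist), twist z -0.001 rad; tilt z-axis [ 6.e-04  6.e-04 -1.e+00]
[(array([477., 414.]), array([197.2,  85. ]), 62.0, 0.72, array([152., 225.]))]
A (array([ 648.8, -195.5,   -1.5]), np.float64(0.08), 1)
C (array([ 605.7, -419.3,   15.5]), np.float64(0.07), 1)
[(array([523.1, 354.3]), array([220.3, 145. ]), 81.9, 0.74, array([316., 107.]))]
handle [ 444.3 -248.4] [82.8 26.9] 83.4 0.93
drift 0.79 [ 437.4 -251.6    3. ]
drift_tip 0.56 [455. -98.  16.]
[[322.39527413 133.39438947]]
[[315.11396727 128.29321009]]
[275. 200.] 0.94 [ 0.682 -0.109  0.026]
[318. 128.] 0.63 [ 0.597 -0.427  0.026]
[314. 334.] 0.62 [0.524 0.265 0.026]
[311. 367.] 0.61 [0.52  0.339 0.026]
[294. 173.] 0.57 [ 0.644 -0.22   0.026]
[265. 227.] 0.53 [ 0.692 -0.015  0.026]
[358. 261.] 0.52 [0.438 0.065 0.026]
```

Call:
drive_tool:
  moves:
    - {"slide": [0, 0, 2.5], "twist": [0, 0, 0]}
    - {"slide": [0, 0, 2.5], "twist": [0, 0, 0]}
    - {"slide": [0, 0, 1.4], "twist": [0, 0, 0]}
    - {"slide": [0, 0, 0.8], "twist": [0, 0, 0]}
    - {"slide": [0, 0, 0.5], "twist": [0, 0, 0]}
    - {"slide": [0, 0, 0.2], "twist": [0, 0, 0]}
    - {"slide": [0, 0, 0], "twist": [0, 0, 0]}

```text
time: 25.15
tcp_pos: [0.513, 0.2908, 0.11]
eef_rot: [0.755, 0.656, 0.0, 0.0]
wrist_force: [-0.5, -0.4, -5.0]
opening: 0.569
grasp_force: 30.0
```

Call:
drive_tool:
  moves:
    - {"slide": [0, 0, 0.05], "twist": [0, 0, 0]}
    - {"slide": [0, 0, 0], "twist": [0, 0, 0]}
    - {"slide": [0, 0, 0], "twist": [0, 0, 0]}
    - {"slide": [0, 0, 0], "twist": [0, 0, 0]}
    - {"slide": [0, 0, -1.0], "twist": [0, 0, 0]}
    - {"slide": [0, 0, -4.0], "twist": [0, 0, 0]}
    - {"slide": [0, 0, -4.8], "twist": [0, 0, 0]}
    - {"slide": [0, 0, -4.8], "twist": [0, 0, 0]}
  gripper: 0.2

```text
time: 25.95
tcp_pos: [0.5123, 0.2905, 0.2572]
eef_rot: [0.755, 0.656, -0.0, -0.0]
wrist_force: [0.5, 0.6, 0.5]
opening: 0.802
grasp_force: 0.0
```

```bash
python3 - <<'E'
from h import *
plan(.648,-.197,.25,86)
s=r.snapshot("side");
print("B in tray",fitbox([(s,0)],.513,.291,-8,(.05,.046,.052),.006,"block1"))
E
```

```text
t 25.9 psi 82.01 pos [0.5123 0.2905 0.2572] -> slide [-46.39  20.22   0.72] cm (before twist), twist z -0.070 rad; tilt z-axis [-6.e-04  0.e+00 -1.e+00]
B in tray (array([510.9, 287.4,  -7.9]), np.float64(0.048), 1)
```

Call:
drive_tool:
  moves:
    - {"slide": [-4.0, 1.8, -1.5], "twist": [0, 0, 0]}
    - {"slide": [-4.2, 1.8, -1.5], "twist": [0, 0, 0]}
    - {"slide": [-4.2, 1.9, 0], "twist": [0, 0, 0]}
    - {"slide": [-4.2, 1.8, 0], "twist": [0, 0, 0]}
    - {"slide": [-4.2, 1.9, 0], "twist": [0, 0, 0]}
    - {"slide": [-4.2, 1.8, 0], "twist": [0, 0, 0]}
    - {"slide": [-4.2, 1.8, 0], "twist": [0, 0, 0]}
    - {"slide": [-4.2, 1.9, 0], "twist": [0, 0, 0]}
    - {"slide": [-4.2, 1.8, 1.5], "twist": [0, 0, 0]}
    - {"slide": [-4.4, 1.9, 2.0], "twist": [0, 0, 0]}

```text
time: 27.05
tcp_pos: [0.6365, -0.1511, 0.2515]
eef_rot: [0.755, 0.656, 0.001, 0.001]
wrist_force: [1.2, 0.1, -0.8]
opening: 0.803
grasp_force: 0.0
```

Call:
drive_tool:
  moves:
    - {"slide": [-4.4, 1.8, 2.0], "twist": [0, 0, -0.035]}
    - {"slide": [0, 0, 2.0], "twist": [0, 0, -0.035]}
    - {"slide": [0, 0, 1], "twist": [0, 0, 0]}
    - {"slide": [0, 0, 0], "twist": [0, 0, 0]}
    - {"slide": [0, 0, 0], "twist": [0, 0, 0]}
    - {"slide": [0, 0, 0], "twist": [0, 0, 0]}
  gripper: 0.05

```text
time: 27.65
tcp_pos: [0.6479, -0.1925, 0.2029]
eef_rot: [0.731, 0.683, 0.001, 0.001]
wrist_force: [1.3, -0.0, 0.7]
opening: 0.951
grasp_force: 0.0
```

```bash
python3 - <<'E'
from h import *
plan(.648,-.197,.102,86)
E
```

```text
t 27.6 psi 86.09 pos [ 0.6479 -0.1925  0.2029] -> slide [-0.45  0.04 10.09] cm (before twist), twist z 0.001 rad; tilt z-axis [ 2.1e-03 -1.0e-04 -1.0e+00]
```

Call:
drive_tool:
  moves:
    - {"slide": [-0.4, 0, 2.5], "twist": [0, 0, 0]}
    - {"slide": [0, 0, 3.0], "twist": [0, 0, 0]}
    - {"slide": [0, 0, 2.5], "twist": [0, 0, 0]}
    - {"slide": [0, 0, 1.4], "twist": [0, 0, 0]}
    - {"slide": [0, 0, 0.6], "twist": [0, 0, 0]}
    - {"slide": [0, 0, 0], "twist": [0, 0, 0]}

```text
time: 28.25
tcp_pos: [0.6472, -0.1976, 0.1017]
eef_rot: [0.731, 0.682, 0.0, 0.0]
wrist_force: [0.6, 0.3, 0.3]
opening: 0.953
grasp_force: 0.0
```

Call:
drive_tool:
  moves:
    - {"slide": [0, 0, 0], "twist": [0, 0, 0]}
    - {"slide": [0, 0, 0], "twist": [0, 0, 0]}
    - {"slide": [0, 0, 0], "twist": [0, 0, 0]}
    - {"slide": [0, 0, 0], "twist": [0, 0, 0]}
    - {"slide": [0, 0, 0], "twist": [0, 0, 0]}
    - {"slide": [0, 0, 0], "twist": [0, 0, 0]}
    - {"slide": [0, 0, 0], "twist": [0, 0, 0]}
  gripper: 0.6

```text
time: 28.95
tcp_pos: [0.6472, -0.1981, 0.1019]
eef_rot: [0.731, 0.682, 0.0, 0.0]
wrist_force: [0.2, -0.6, 5.1]
opening: 0.57
grasp_force: 29.6
```

Call:
drive_tool:
  moves:
    - {"slide": [0, 0, -1.5], "twist": [0, 0, 0]}
    - {"slide": [0, 0, -3.5], "twist": [0, 0, 0]}
    - {"slide": [0, 0, -4.8], "twist": [0, 0, 0]}
    - {"slide": [0, 0, -4.8], "twist": [0, 0, 0]}
    - {"slide": [0, 0, -4.0], "twist": [0, 0, 0]}

```text
time: 29.45
tcp_pos: [0.6466, -0.1977, 0.2904]
eef_rot: [0.731, 0.682, 0.0, 0.0]
wrist_force: [1.0, -0.4, -3.0]
opening: 0.572
grasp_force: 29.6
```

```bash
python3 - <<'E'
from h import *
o=pose()[0]; print(o["opening"],o["grasp_force"],o["wrist_force"])
plan(.523,.361,.29,82)
s=r.snapshot("side")
for d in r.recognise(s,"bush1"): print("bush",np.round(d["location"]),d["confidence"])
E
```

```text
0.5718360297596339 29.572110325098038 [ 0.95706721 -0.36420352 -2.96417554]
t 29.4 psi 86.01 pos [ 0.6466 -0.1977  0.2904] -> slide [ 5.487e+01 -1.622e+01  4.000e-02] cm (before twist), twist z 0.070 rad; tilt z-axis [ 7.e-04  1.e-04 -1.e+00]
```

Call:
drive_tool:
  moves:
    - {"slide": [4.4, -1.3, 0], "twist": [0, 0, 0]}
    - {"slide": [4.6, -1.4, 0], "twist": [0, 0, 0]}
    - {"slide": [4.6, -1.4, 0], "twist": [0, 0, 0]}
    - {"slide": [4.6, -1.4, 0], "twist": [0, 0, 0]}
    - {"slide": [4.6, -1.4, 0], "twist": [0, 0, 0]}
    - {"slide": [4.6, -1.4, 0], "twist": [0, 0, 0]}
    - {"slide": [4.6, -1.4, 0], "twist": [0, 0, 0]}
    - {"slide": [4.6, -1.4, 0], "twist": [0, 0, 0]}
    - {"slide": [4.6, -1.3, 0], "twist": [0, 0, 0]}
    - {"slide": [4.6, -1.3, 1.0], "twist": [0, 0, 0]}

```text
time: 30.55
tcp_pos: [0.5414, 0.2701, 0.2775]
eef_rot: [0.731, 0.682, 0.0, 0.0]
wrist_force: [1.7, 0.2, -3.8]
opening: 0.571
grasp_force: 29.6
```

Call:
drive_tool:
  moves:
    - {"slide": [4.6, -1.3, 1.5], "twist": [0, 0, 0]}
    - {"slide": [4.5, -1.2, 2.0], "twist": [0, 0, 0.035]}
    - {"slide": [0, 0, 2.5], "twist": [0, 0, 0.035]}
    - {"slide": [0, 0, 2.0], "twist": [0, 0, 0]}
    - {"slide": [0, 0, 1.0], "twist": [0, 0, 0]}
    - {"slide": [0, 0, 0], "twist": [0, 0, 0]}
    - {"slide": [0, 0, 0], "twist": [0, 0, 0]}
    - {"slide": [0, 0, 0], "twist": [0, 0, 0]}

```text
time: 31.35
tcp_pos: [0.5245, 0.3604, 0.1889]
eef_rot: [0.755, 0.656, 0.001, 0.0]
wrist_force: [-0.1, -0.2, -2.3]
opening: 0.577
grasp_force: 29.6
```

```bash
cat >> h.py <<'E'
def bore(s,P,yaw,name):
    """colours on the +y bore opening; P = block centre at bore-axis height (m)"""
    a=np.radians(yaw); e=np.array([-np.sin(a),np.cos(a),0]); x=np.array([np.cos(a),np.sin(a),0])
    u=proj(s,P+e*.023)[0]; print(name,u.round(1))
    for dz in(.006,.003,0,-.003,-.006): print([cv2.getRectSubPix(s["color"],(1,1),tuple(map(float,proj(s,P+e*.023+x*dx+[0,0,dz])[0]))).ravel().tolist() for dx in(-.005,0,.005)])
E
python3 - <<'E'
from h import *
plan(.523,.361,.1095,82)
o,p,M=pose(); s=r.snapshot("side")
bore(s,p+[0,0,-.0745],-8,"A")
bore(s,np.array([.511,.2885,.034]),-8,"B ref empty")
for d in r.recognise(s,"bush1"): print("bush",np.round(d["location"]),d["confidence"])
E
```

```text
t 31.4 psi 81.94 pos [0.5245 0.3604 0.1889] -> slide [ 0.04 -0.15  7.94] cm (before twist), twist z -0.001 rad; tilt z-axis [ 0.0015  0.0011 -1.    ]
A [303.1 374.8]
[[46, 67, 55], [41, 72, 55], [50, 66, 56]]
[[43, 71, 56], [45, 75, 58], [57, 71, 62]]
[[51, 74, 61], [58, 79, 66], [63, 74, 67]]
[[62, 77, 67], [65, 79, 69], [63, 71, 66]]
[[60, 72, 65], [65, 75, 68], [61, 68, 64]]
B ref empty [315.6 353.4]
[[68, 38, 32], [67, 36, 28], [67, 37, 29]]
[[62, 35, 27], [60, 33, 26], [62, 35, 26]]
[[55, 32, 23], [56, 32, 25], [56, 31, 22]]
[[52, 30, 22], [52, 31, 24], [52, 29, 21]]
[[49, 29, 21], [48, 29, 23], [48, 27, 20]]
```

Call:
drive_tool:
  moves:
    - {"slide": [0, -0.1, 2.5], "twist": [0, 0, 0]}
    - {"slide": [0, 0, 2.5], "twist": [0, 0, 0]}
    - {"slide": [0, 0, 1.4], "twist": [0, 0, 0]}
    - {"slide": [0, 0, 0.8], "twist": [0, 0, 0]}
    - {"slide": [0, 0, 0.5], "twist": [0, 0, 0]}
    - {"slide": [0, 0, 0.3], "twist": [0, 0, 0]}
    - {"slide": [0, 0, 0], "twist": [0, 0, 0]}

```text
time: 32.15
tcp_pos: [0.5232, 0.3609, 0.1082]
eef_rot: [0.755, 0.656, 0.001, 0.0]
wrist_force: [0.1, 0.2, -3.4]
opening: 0.57
grasp_force: 29.6
```

Call:
drive_tool:
  moves:
    - {"slide": [0, 0, 0], "twist": [0, 0, 0]}
    - {"slide": [0, 0, 0], "twist": [0, 0, 0]}
    - {"slide": [0, 0, 0], "twist": [0, 0, 0]}
    - {"slide": [0, 0, 0], "twist": [0, 0, 0]}
    - {"slide": [0, 0, -1.0], "twist": [0, 0, 0]}
    - {"slide": [0, 0, -4.0], "twist": [0, 0, 0]}
    - {"slide": [0, 0, -4.8], "twist": [0, 0, 0]}
    - {"slide": [0, 0, -4.8], "twist": [0, 0, 0]}
    - {"slide": [0, 0, -3.0], "twist": [0, 0, 0]}
  gripper: 0.2

```text
time: 33.05
tcp_pos: [0.5232, 0.3615, 0.2886]
eef_rot: [0.755, 0.656, 0.002, 0.0]
wrist_force: [0.1, 0.4, -0.8]
opening: 0.801
grasp_force: 0.0
```

```bash
python3 - <<'E'
from h import *
s=r.snapshot("side");t=r.snapshot("top"); D=(.05,.046,.052)
print("A in tray",fitbox([(s,0)],.523,.36,-8,D,.006,"block1"))
q=fitbox([(s,0)],.6,-.421,15,D,0,"block1"); f=fitbox([(t,0)],.6057,-.4193,15,D,0,"block1"); print("C",q,f)
P=np.array([*(q[0][:2]/1000),.028]); bore(s,P,f[0][2],"C")
for d in r.recognise(s,"bush1"): print("bush",np.round(d["location"]),d["confidence"])
plan(f[0][0]/1000,f[0][1]/1000,.2,90+f[0][2]); drift(t)
E
```

```text
A in tray (array([521.3, 358.3, -10.8]), np.float64(0.055), 1)
C (array([ 602.4, -430.2,   11.9]), np.float64(0.147), 1) (array([ 605.6, -418.8,   14.2]), np.float64(0.06), 1)
C [317.5 131. ]
[[57, 64, 60], [57, 64, 59], [54, 63, 58]]
[[55, 63, 59], [50, 59, 53], [53, 60, 56]]
[[38, 54, 44], [31, 48, 39], [45, 54, 49]]
[[26, 47, 37], [23, 44, 33], [31, 48, 39]]
[[23, 45, 36], [22, 44, 33], [25, 44, 35]]
t 33.4 psi 81.97 pos [0.5224 0.3598 0.2825] -> slide [-75.93  19.11   8.25] cm (before twist), twist z -0.388 rad; tilt z-axis [-0.0016 -0.0015 -1.    ]
handle [ 444.3 -248.4] [82.8 26.9] 83.4 0.7
drift 0.95 [ 435.1 -245.6    3. ]
drift_tip 0.63 [463.1 -98.   16. ]
```

Call:
drive_tool:
  moves:
    - {"slide": [-4.4, 1.1, 0], "twist": [0, 0, 0]}
    - {"slide": [-4.5, 1.1, 0], "twist": [0, 0, 0]}
    - {"slide": [-4.5, 1.1, 0], "twist": [0, 0, 0]}
    - {"slide": [-4.5, 1.1, 0], "twist": [0, 0, 0]}
    - {"slide": [-4.5, 1.2, 0], "twist": [0, 0, 0]}
    - {"slide": [-4.5, 1.1, 0], "twist": [0, 0, 0]}
    - {"slide": [-4.5, 1.1, 0], "twist": [0, 0, 0]}
    - {"slide": [-4.5, 1.1, 0], "twist": [0, 0, 0]}
    - {"slide": [-4.5, 1.1, 0], "twist": [0, 0, 0]}
    - {"slide": [-4.5, 1.2, 0], "twist": [0, 0, 0]}

```text
time: 34.5
tcp_pos: [0.5706, -0.1016, 0.283]
eef_rot: [0.755, 0.656, -0.0, -0.001]
wrist_force: [0.8, 0.8, -1.0]
opening: 0.799
grasp_force: 0.0
```

Call:
drive_tool:
  moves:
    - {"slide": [-4.5, 1.1, 0], "twist": [0, 0, 0]}
    - {"slide": [-4.5, 1.1, 0], "twist": [0, 0, 0]}
    - {"slide": [-4.5, 1.1, 0], "twist": [0, 0, 0]}
    - {"slide": [-4.5, 1.2, 1.0], "twist": [0, 0, 0]}
    - {"slide": [-4.5, 1.1, 1.5], "twist": [0, 0, 0]}
    - {"slide": [-4.5, 1.2, 2.0], "twist": [0, 0, 0]}
    - {"slide": [-4.2, 1.1, 2.0], "twist": [0, 0, 0]}
    - {"slide": [0, 0, 1.0], "twist": [0, 0, -0.13]}
    - {"slide": [0, 0, 0.5], "twist": [0, 0, -0.13]}
    - {"slide": [0, 0, 0], "twist": [0, 0, -0.13]}
  gripper: 0.05

```text
time: 35.5
tcp_pos: [0.6048, -0.4189, 0.201]
eef_rot: [0.611, 0.791, -0.0, -0.002]
wrist_force: [-0.1, 0.6, -0.5]
opening: 0.947
grasp_force: 0.0
```

Call:
drive_tool:
  moves:
    - {"slide": [0, 0, 0], "twist": [0, 0, 0]}
    - {"slide": [0, 0, 0], "twist": [0, 0, 0]}
    - {"slide": [0, 0, 0], "twist": [0, 0, 0]}

```text
time: 35.8
tcp_pos: [0.6058, -0.419, 0.2039]
eef_rot: [0.614, 0.789, -0.0, -0.0]
wrist_force: [0.3, 0.1, 0.2]
opening: 0.952
grasp_force: 0.0
```

```bash
python3 - <<'E'
from h import *
plan(.6055,-.4195,.102,104.6)
E
```

```text
t 35.8 psi 104.19 pos [ 0.6058 -0.419   0.2039] -> slide [-0.04 -0.04 10.19] cm (before twist), twist z -0.007 rad; tilt z-axis [-1.e-04 -0.e+00 -1.e+00]
```

Call:
drive_tool:
  moves:
    - {"slide": [0, 0, 2.5], "twist": [0, 0, 0]}
    - {"slide": [0, 0, 3.0], "twist": [0, 0, 0]}
    - {"slide": [0, 0, 2.5], "twist": [0, 0, 0]}
    - {"slide": [0, 0, 1.5], "twist": [0, 0, 0]}
    - {"slide": [0, 0, 0.7], "twist": [0, 0, 0]}
    - {"slide": [0, 0, 0], "twist": [0, 0, 0]}

```text
time: 36.4
tcp_pos: [0.6057, -0.4189, 0.1015]
eef_rot: [0.614, 0.79, -0.0, -0.0]
wrist_force: [-0.3, -0.3, 0.2]
opening: 0.951
grasp_force: 0.0
```

Call:
drive_tool:
  moves:
    - {"slide": [0, 0, 0], "twist": [0, 0, 0]}
    - {"slide": [0, 0, 0], "twist": [0, 0, 0]}
    - {"slide": [0, 0, 0], "twist": [0, 0, 0]}
    - {"slide": [0, 0, 0], "twist": [0, 0, 0]}
    - {"slide": [0, 0, 0], "twist": [0, 0, 0]}
    - {"slide": [0, 0, 0], "twist": [0, 0, 0]}
    - {"slide": [0, 0, 0], "twist": [0, 0, 0]}
  gripper: 0.6

```text
time: 37.1
tcp_pos: [0.605, -0.4195, 0.1024]
eef_rot: [0.614, 0.79, -0.001, -0.0]
wrist_force: [-4.6, 1.4, 5.8]
opening: 0.566
grasp_force: 30.0
```

Call:
drive_tool:
  moves:
    - {"slide": [0, 0, -1.5], "twist": [0, 0, 0]}
    - {"slide": [0, 0, -3.5], "twist": [0, 0, 0]}
    - {"slide": [0, 0, -4.8], "twist": [0, 0, 0]}
    - {"slide": [0, 0, -4.8], "twist": [0, 0, 0.13]}
    - {"slide": [0, 0, -4.0], "twist": [0, 0, 0.13]}
    - {"slide": [0, 0, 0], "twist": [0, 0, 0.13]}
    - {"slide": [0, 0, 0], "twist": [0, 0, 0]}
    - {"slide": [0, 0, 0], "twist": [0, 0, 0]}

```text
time: 37.9
tcp_pos: [0.6051, -0.4185, 0.2867]
eef_rot: [0.754, 0.657, -0.0, -0.001]
wrist_force: [-0.4, 0.2, -4.6]
opening: 0.571
grasp_force: 30.0
```

```bash
python3 - <<'E'
from h import *
o=pose()[0]; print(o["opening"],o["grasp_force"])
plan(.533,.429,.29,82)
E
```

```text
0.5712988491744821 29.976874440908432
t 37.9 psi 82.21 pos [ 0.6051 -0.4185  0.2867] -> slide [ 82.99 -18.64  -0.33] cm (before twist), twist z 0.004 rad; tilt z-axis [-0.0022  0.0012 -1.    ]
```

Call:
drive_tool:
  moves:
    - {"slide": [4.6, -1.0, 0], "twist": [0, 0, 0]}
    - {"slide": [4.6, -1.0, 0], "twist": [0, 0, 0]}
    - {"slide": [4.6, -1.0, 0], "twist": [0, 0, 0]}
    - {"slide": [4.6, -1.1, 0], "twist": [0, 0, 0]}
    - {"slide": [4.6, -1.0, 0], "twist": [0, 0, 0]}
    - {"slide": [4.6, -1.0, 0], "twist": [0, 0, 0]}
    - {"slide": [4.6, -1.1, 0], "twist": [0, 0, 0]}
    - {"slide": [4.6, -1.0, 0], "twist": [0, 0, 0]}
    - {"slide": [4.6, -1.0, 0], "twist": [0, 0, 0]}
    - {"slide": [4.6, -1.1, 0], "twist": [0, 0, 0]}

```text
time: 38.9
tcp_pos: [0.5668, 0.0523, 0.2866]
eef_rot: [0.754, 0.657, -0.001, -0.001]
wrist_force: [0.6, 0.4, -5.8]
opening: 0.568
grasp_force: 30.0
```

Call:
drive_tool:
  moves:
    - {"slide": [4.6, -1.0, 0], "twist": [0, 0, 0]}
    - {"slide": [4.6, -1.0, 0], "twist": [0, 0, 0]}
    - {"slide": [4.6, -1.1, 0], "twist": [0, 0, 0]}
    - {"slide": [4.6, -1.0, 0], "twist": [0, 0, 0]}
    - {"slide": [4.6, -1.1, 0], "twist": [0, 0, 0]}
    - {"slide": [4.6, -1.0, 0], "twist": [0, 0, 0]}
    - {"slide": [4.6, -1.1, 0], "twist": [0, 0, 0]}
    - {"slide": [4.6, -1.0, 1.5], "twist": [0, 0, 0]}
    - {"slide": [0, 0, 2.5], "twist": [0, 0, 0]}
    - {"slide": [0, 0, 2.5], "twist": [0, 0, 0]}

```text
time: 39.9
tcp_pos: [0.5351, 0.4288, 0.2206]
eef_rot: [0.752, 0.659, -0.001, -0.001]
wrist_force: [0.3, -1.2, -5.1]
opening: 0.57
grasp_force: 30.0
```

Call:
drive_tool:
  moves:
    - {"slide": [0, 0, 2.5], "twist": [0, 0, 0]}
    - {"slide": [0, 0, 1.0], "twist": [0, 0, 0]}
    - {"slide": [0, 0, 0], "twist": [0, 0, 0]}
    - {"slide": [0, 0, 0], "twist": [0, 0, 0]}
    - {"slide": [0, 0, 0], "twist": [0, 0, 0]}

```text
time: 40.4
tcp_pos: [0.5376, 0.4273, 0.1895]
eef_rot: [0.755, 0.656, 0.001, -0.0]
wrist_force: [-0.6, -0.5, -4.5]
opening: 0.568
grasp_force: 30.0
```

```bash
python3 - <<'E'
from h import *
plan(.533,.429,.1095,82)
o,p,M=pose(); s=r.snapshot("side")
bore(s,p+[0,0,-.0745],-8,"C")
for d in r.recognise(s,"bush1"): print("bush",np.round(d["location"]),d["confidence"])
E
```

```text
t 40.4 psi 81.99 pos [0.5376 0.4273 0.1895] -> slide [ 0.1  -0.48  8.  ] cm (before twist), twist z -0.000 rad; tilt z-axis [ 0.0016  0.0017 -1.    ]
C [290.8 411.3]
[[68, 70, 71], [71, 74, 74], [71, 71, 72]]
[[68, 70, 71], [71, 74, 74], [71, 71, 72]]
[[68, 70, 71], [72, 75, 74], [70, 71, 72]]
[[67, 69, 70], [72, 75, 74], [70, 71, 71]]
[[67, 69, 70], [72, 75, 74], [69, 71, 71]]
```

Call:
drive_tool:
  moves:
    - {"slide": [-4, -0.2, -1], "twist": [0, 0, 0]}
    - {"slide": [-4, -0.2, 0], "twist": [0, 0, 0]}
    - {"slide": [0, 0, 0], "twist": [0, 0, 0]}
    - {"slide": [0, 0, 0], "twist": [0, 0, 0]}

```text
time: 40.9
tcp_pos: [0.5227, 0.347, 0.1989]
eef_rot: [0.755, 0.655, 0.001, 0.001]
wrist_force: [-0.2, 1.0, -4.0]
opening: 0.569
grasp_force: 30.0
```

```bash
python3 - <<'E'
from h import *
plan(.533,.429,.1095,82)
o,p,M=pose(); s=r.snapshot("side")
bore(s,p+[0,0,-.0745],-8,"C")
E
```

```text
t 40.9 psi 81.87 pos [0.5227 0.347  0.1989] -> slide [ 8.27 -0.14  8.94] cm (before twist), twist z -0.002 rad; tilt z-axis [ 0.0017 -0.     -1.    ]
C [304.8 366.1]
[[59, 78, 67], [74, 88, 77], [68, 73, 68]]
[[69, 82, 74], [75, 85, 78], [68, 72, 69]]
[[68, 77, 72], [74, 81, 76], [61, 67, 63]]
[[61, 70, 65], [58, 68, 61], [52, 60, 55]]
[[48, 60, 53], [45, 57, 47], [42, 55, 46]]
```

Call:
drive_tool:
  moves:
    - {"slide": [4.2, -0.1, 0], "twist": [0, 0, 0]}
    - {"slide": [4.0, -0.05, 1.0], "twist": [0, 0, 0]}
    - {"slide": [0, 0, 2.5], "twist": [0, 0, 0]}
    - {"slide": [0, 0, 2.5], "twist": [0, 0, 0]}
    - {"slide": [0, 0, 1.3], "twist": [0, 0, 0]}
    - {"slide": [0, 0, 0.8], "twist": [0, 0, 0]}
    - {"slide": [0, 0, 0.5], "twist": [0, 0, 0]}
    - {"slide": [0, 0, 0.35], "twist": [0, 0, 0]}
    - {"slide": [0, 0, 0], "twist": [0, 0, 0]}

```text
time: 41.85
tcp_pos: [0.5322, 0.4296, 0.1089]
eef_rot: [0.755, 0.656, 0.0, 0.0]
wrist_force: [0.2, 0.3, -4.7]
opening: 0.571
grasp_force: 30.0
```

Call:
drive_tool:
  moves:
    - {"slide": [0, 0, 0], "twist": [0, 0, 0]}
    - {"slide": [0, 0, 0], "twist": [0, 0, 0]}
    - {"slide": [0, 0, 0], "twist": [0, 0, 0]}
    - {"slide": [0, 0, 0], "twist": [0, 0, 0]}
    - {"slide": [0, 0, -1.0], "twist": [0, 0, 0]}
    - {"slide": [0, 0, -4.0], "twist": [0, 0, 0]}
    - {"slide": [0, 0, -4.8], "twist": [0, 0, 0]}
    - {"slide": [0, 0, -4.8], "twist": [0, 0, 0]}
    - {"slide": [0, 0, -1.5], "twist": [0, 0, 0]}
  gripper: 0.2

```text
time: 42.75
tcp_pos: [0.5329, 0.4315, 0.2765]
eef_rot: [0.755, 0.656, 0.005, -0.0]
wrist_force: [-0.8, 0.5, 0.7]
opening: 0.797
grasp_force: 0.0
```

```bash
python3 - <<'E'
from h import *
s=r.snapshot("side"); t=r.snapshot("top"); D=(.05,.046,.052); a=np.radians(-6)
for n,x,y in(("B",.511,.288),("A",.521,.359),("C",.533,.429)): print(n,fitbox([(s,0)],x,y,-8,D,.006,"block1"))
for n,v in(("top",t),("side",s)):
  for d in r.recognise(v,"bush1"):
    P=at(v,d["location"],.045)[0]; e=P[:2]-[.5317,-.040]; print(n,np.round(d["location"]),round(d["confidence"],2),"stand mm",(1000*np.array([np.cos(a)*e[0]+np.sin(a)*e[1],-np.sin(a)*e[0]+np.cos(a)*e[1]])).round())
S=np.array([.5317,-.040]); Rm=np.array([[np.cos(a),-np.sin(a)],[np.sin(a),np.cos(a)]])
L=S+Rm@[.062,.167]; print("lever pred",L)
for n,v in(("top",t),("side",s)):
  for d in r.mark_of(v,"lever_grip")[:1]: print(n,at(v,d["location"],.137)[0].round(4),d["confidence"])
plan(L[0],L[1],.25,84)
cv2.imwrite("pics/end.png",t["color"][130:270,130:480,::-1])
E
```

```text
B (array([499.1, 274.6,   6.1]), np.float64(0.65), 1)
A (array([521., 359., -16.]), np.float64(0.0), 0)
C (array([531.5, 426.3, -16.8]), np.float64(0.177), 1)
lever pred [0.61081661 0.11960439]
top [0.6153 0.1186 0.137 ] 0.62
t 43.2 psi 81.99 pos [0.5315 0.429  0.2675] -> slide [-29.53  12.17   1.75] cm (before twist), twist z -0.035 rad; tilt z-axis [-0.0024 -0.0019 -1.    ]
```

Call:
drive_tool:
  moves:
    - {"slide": [-4.2, 1.7, 0], "twist": [0, 0, 0]}
    - {"slide": [-4.2, 1.7, 0], "twist": [0, 0, 0]}
    - {"slide": [-4.2, 1.8, 0], "twist": [0, 0, 0]}
    - {"slide": [-4.2, 1.7, 0], "twist": [0, 0, 0]}
    - {"slide": [-4.2, 1.8, 0], "twist": [0, 0, 0]}
    - {"slide": [-4.2, 1.7, 0], "twist": [0, 0, 0]}
    - {"slide": [-4.3, 1.8, 0], "twist": [0, 0, -0.035]}
    - {"slide": [0, 0, 0], "twist": [0, 0, 0]}
    - {"slide": [0, 0, 0], "twist": [0, 0, 0]}
    - {"slide": [0, 0, 0], "twist": [0, 0, 0]}
  gripper: 0.5

```text
time: 44.2
tcp_pos: [0.611, 0.1219, 0.2691]
eef_rot: [0.743, 0.67, 0.0, -0.001]
wrist_force: [-0.6, -0.2, -0.1]
opening: 0.502
grasp_force: 0.0
```

```bash
python3 - <<'E'
from h import *
plan(.6108,.1196,.198,84)
w=r.snapshot("wrist"); o,p,M=pose()
for d in r.mark_of(w,"lever_grip"): print(d["confidence"],np.round(d["location"]),at(w,d["location"],.137,True)[0].round(4))
for d in r.silhouettes(w,"lever_grip"): print("sil",np.round(d["location"]),d["region"].sum())
# red bar pixels
m=mask(w,(0,170,60),(8,255,255))
n,L,st,ce=cv2.connectedComponentsWithStats(m)
for k in range(1,n):
    if st[k,4]>60: print(st[k].tolist(),at(w,ce[k],.14,True)[0].round(3))
t=r.snapshot("top"); s=r.snapshot("side")
for n_,v in(("top",t),("side",s)):
    for d in r.recognise(v,"bush1"): print(n_,np.round(d["location"]),round(d["confidence"],2),at(v,d["location"],.045)[0].round(3))
E
```

```text
t 44.2 psi 84.09 pos [0.611  0.1219 0.2691] -> slide [-0.23  0.01  7.11] cm (before twist), twist z 0.001 rad; tilt z-axis [-8.e-04  1.e-03 -1.e+00]
0.61 [318. 220.] [0.6105 0.1183 0.137 ]
sil [299. 234.] 3863
[308, 183, 19, 72, 1186] [0.611 0.121 0.14 ]
[151, 211, 83, 41, 2554] [0.515 0.119 0.14 ]
```

Call:
drive_tool:
  moves:
    - {"slide": [-0.2, 0, 2.0], "twist": [0, 0, 0]}
    - {"slide": [0, 0, 2.3], "twist": [0, 0, 0]}
    - {"slide": [0, 0, 1.8], "twist": [0, 0, 0]}
    - {"slide": [0, 0, 1.0], "twist": [0, 0, 0]}
    - {"slide": [0, 0, 0], "twist": [0, 0, 0]}
    - {"slide": [0, 0, 0], "twist": [0, 0, 0]}

```text
time: 45.15
tcp_pos: [0.6117, 0.1187, 0.1991]
eef_rot: [0.743, 0.669, 0.0, 0.0]
wrist_force: [-0.6, -0.3, 0.5]
opening: 0.5
grasp_force: 0.0
```

Call:
drive_tool:
  moves:
    - {"slide": [0, 0, 0], "twist": [0, 0, 0]}
    - {"slide": [0, 0, 0], "twist": [0, 0, 0]}
    - {"slide": [0, 0, 0], "twist": [0, 0, 0]}
    - {"slide": [0, 0, 0], "twist": [0, 0, 0]}
    - {"slide": [0, 0, 0], "twist": [0, 0, 0]}
  gripper: 0.8
  grip_force: 40

```text
time: 45.65
tcp_pos: [0.6114, 0.1183, 0.1986]
eef_rot: [0.743, 0.669, 0.0, 0.0]
wrist_force: [-0.5, 0.7, 0.1]
opening: 0.202
grasp_force: 0.0
```

Call:
drive_tool:
  moves:
    - {"slide": [0, -0.5, -0.45], "twist": [0, 0, 0]}
    - {"slide": [0, -0.5, -0.43], "twist": [0, 0, 0]}
    - {"slide": [0, -0.5, -0.4], "twist": [0, 0, 0]}
    - {"slide": [0, -0.53, -0.37], "twist": [0, 0, 0]}
    - {"slide": [0, -0.55, -0.34], "twist": [0, 0, 0]}
    - {"slide": [0, -0.56, -0.32], "twist": [0, 0, 0]}
    - {"slide": [0, -0.58, -0.29], "twist": [0, 0, 0]}
    - {"slide": [0, -0.6, -0.26], "twist": [0, 0, 0]}
    - {"slide": [0, -0.61, -0.23], "twist": [0, 0, 0]}
    - {"slide": [0, -0.62, -0.2], "twist": [0, 0, 0]}

```text
time: 46.65
tcp_pos: [0.5592, 0.1237, 0.2343]
eef_rot: [0.744, 0.668, 0.004, 0.003]
wrist_force: [9.0, -3.1, 6.7]
opening: 0.2
grasp_force: 4.4
```

```bash
cat >> h.py <<'E'
def loc():
    o,p,M=pose(); a=np.radians(-6); e=p[:2]-[.5317,-.040]
    print("t",round(o["time"],2),"stand mm",(1000*np.array([np.cos(a)*e[0]+np.sin(a)*e[1],-np.sin(a)*e[0]+np.cos(a)*e[1],p[2]-.061])).round(1),o["wrist_force"].round(1),"grasp",o["grasp_force"],o["opening"])
E
python3 - <<'E'
from h import *
loc()
E
```

```text
t 46.65 stand mm [ 10.2 165.7 173.3] [ 9.  -3.1  6.7] grasp 4.372168779373169 0.19976872542932705
```

Call:
drive_tool:
  moves:
    - {"slide": [0, -0.63, -0.16], "twist": [0, 0, 0]}
    - {"slide": [0, -0.63, -0.14], "twist": [0, 0, 0]}
    - {"slide": [0, -0.64, -0.1], "twist": [0, 0, 0]}
    - {"slide": [0, -0.65, -0.07], "twist": [0, 0, 0]}
    - {"slide": [0, -0.65, -0.03], "twist": [0, 0, 0]}
    - {"slide": [0, -0.65, 0], "twist": [0, 0, 0]}
    - {"slide": [0, -0.65, 0.03], "twist": [0, 0, 0]}
    - {"slide": [0, -0.65, 0.06], "twist": [0, 0, 0]}
    - {"slide": [0, -0.64, 0.1], "twist": [0, 0, 0]}
    - {"slide": [0, -0.64, 0.12], "twist": [0, 0, 0]}

```text
time: 47.65
tcp_pos: [0.4943, 0.1319, 0.2356]
eef_rot: [0.743, 0.669, 0.003, 0.002]
wrist_force: [6.8, -0.2, 5.3]
opening: 0.199
grasp_force: 3.4
```

Call:
drive_tool:
  moves:
    - {"slide": [0, -0.63, 0.16], "twist": [0, 0, 0]}
    - {"slide": [0, -0.62, 0.18], "twist": [0, 0, 0]}
    - {"slide": [0, -0.61, 0.22], "twist": [0, 0, 0]}
    - {"slide": [0, -0.6, 0.25], "twist": [0, 0, 0]}
    - {"slide": [0, 0, 0], "twist": [0, 0, 0]}
    - {"slide": [0, 0, 0], "twist": [0, 0, 0]}
    - {"slide": [0, 0, 0], "twist": [0, 0, 0]}

```text
time: 48.35
tcp_pos: [0.4697, 0.1345, 0.2272]
eef_rot: [0.743, 0.669, 0.003, 0.001]
wrist_force: [6.0, -0.0, 4.6]
opening: 0.2
grasp_force: 3.1
```

```bash
python3 - <<'E'
from h import *
loc()
t=r.snapshot("top"); s=r.snapshot("side")
for n_,v in(("top",t),("side",s)):
    for d in r.recognise(v,"bush1"): print(n_,np.round(d["location"]),round(d["confidence"],2),at(v,d["location"],.035)[0].round(3))
    for d in r.mark_of(v,"lever_grip"): print("lever",np.round(d["location"]),round(d["confidence"],2),at(v,d["location"],.163)[0].round(3))
E
```

```text
t 48.35 stand mm [-79.9 167.1 166.2] [ 6.  -0.   4.6] grasp 3.1053704023361206 0.20005997962367053
top [282. 233.] 0.55 [0.464 0.043 0.035]
side [258. 288.] 0.74 [0.67  0.171 0.035]
lever [344. 249.] 0.74 [0.472 0.121 0.163]
```

Call:
drive_tool:
  moves:
    - {"slide": [0, -0.4, 0.17], "twist": [0, 0, 0]}
    - {"slide": [0, -0.3, 0.13], "twist": [0, 0, 0]}
    - {"slide": [0, 0, 0], "twist": [0, 0, 0]}
    - {"slide": [0, 0, 0], "twist": [0, 0, 0]}
    - {"slide": [0, 0, 0], "twist": [0, 0, 0]}
    - {"slide": [0, 0, 0], "twist": [0, 0, 0]}
    - {"slide": [0, 0, 0], "twist": [0, 0, 0]}

```text
time: 49.35
tcp_pos: [0.4628, 0.1353, 0.2242]
eef_rot: [0.743, 0.669, 0.003, 0.001]
wrist_force: [6.6, 1.0, 4.3]
opening: 0.205
grasp_force: 3.1
```

```bash
python3 - <<'E'
from h import *
loc()
t=r.snapshot("top"); w=r.snapshot("wrist")
for n_,v,f in(("top",t,0),("wrist",w,1)):
    for d in r.recognise(v,"bush1"): print(n_,np.round(d["location"]),round(d["confidence"],2),at(v,d["location"],.03,f)[0].round(3))
B=np.array([.5317,-.040])+np.array([[np.cos(-.1047),np.sin(.1047)],[-np.sin(.1047),np.cos(.1047)]])@[-.075,.085]; print("bin centre approx",B)
cv2.imwrite("pics/v1.png",cv2.resize(np.hstack([t["color"][170:280,230:350,::-1],w["color"][100:210,260:380,::-1]]),None,fx=3,fy=3))
E
```

```text
t 49.35 stand mm [-86.8 167.1 163.2] [6.6 1.  4.3] grasp 3.1435375660657883 0.20478443548061614
top [168. 226.] 0.75 [0.496 0.393 0.03 ]
top [278. 232.] 0.38 [0.468 0.055 0.03 ]
top [380. 239.] 0.33 [ 0.435 -0.255  0.03 ]
bin centre approx [0.46599395 0.0523727 ]
```

Call:
drive_tool:
  moves:
    - {"slide": [0, 0.3, -0.13], "twist": [0, 0, 0]}
    - {"slide": [0, 0.4, -0.17], "twist": [0, 0, 0]}
    - {"slide": [0, 0.6, -0.25], "twist": [0, 0, 0]}
    - {"slide": [0, 0.61, -0.22], "twist": [0, 0, 0]}
    - {"slide": [0, 0.62, -0.18], "twist": [0, 0, 0]}
    - {"slide": [0, 0.63, -0.16], "twist": [0, 0, 0]}
    - {"slide": [0, 0.64, -0.12], "twist": [0, 0, 0]}
    - {"slide": [0, 0.64, -0.1], "twist": [0, 0, 0]}
    - {"slide": [0, 0.65, -0.06], "twist": [0, 0, 0]}
    - {"slide": [0, 0.65, -0.03], "twist": [0, 0, 0]}

```text
time: 50.55
tcp_pos: [0.5184, 0.1281, 0.2367]
eef_rot: [0.743, 0.669, 0.001, 0.0]
wrist_force: [4.9, -0.4, -3.8]
opening: 0.201
grasp_force: 2.5
```

Call:
drive_tool:
  moves:
    - {"slide": [0, 0.65, 0], "twist": [0, 0, 0]}
    - {"slide": [0, 0.65, 0.03], "twist": [0, 0, 0]}
    - {"slide": [0, 0.65, 0.07], "twist": [0, 0, 0]}
    - {"slide": [0, 0.64, 0.1], "twist": [0, 0, 0]}
    - {"slide": [0, 0.63, 0.14], "twist": [0, 0, 0]}
    - {"slide": [0, 0.63, 0.16], "twist": [0, 0, 0]}
    - {"slide": [0, 0.62, 0.2], "twist": [0, 0, 0]}
    - {"slide": [0, 0.61, 0.23], "twist": [0, 0, 0]}
    - {"slide": [0, 0.6, 0.26], "twist": [0, 0, 0]}
    - {"slide": [0, 0.58, 0.29], "twist": [0, 0, 0]}

```text
time: 51.55
tcp_pos: [0.5805, 0.1217, 0.2213]
eef_rot: [0.743, 0.669, -0.0, -0.0]
wrist_force: [2.0, 0.3, -2.0]
opening: 0.201
grasp_force: 1.3
```

Call:
drive_tool:
  moves:
    - {"slide": [0, 0.56, 0.32], "twist": [0, 0, 0]}
    - {"slide": [0, 0.55, 0.34], "twist": [0, 0, 0]}
    - {"slide": [0, 0.53, 0.37], "twist": [0, 0, 0]}
    - {"slide": [0, 0.5, 0.4], "twist": [0, 0, 0]}
    - {"slide": [0, 0.5, 0.43], "twist": [0, 0, 0]}
    - {"slide": [0, 0.25, 0.22], "twist": [0, 0, 0]}
    - {"slide": [0, 0.25, 0.22], "twist": [0, 0, 0]}
    - {"slide": [0, 0, 0], "twist": [0, 0, 0]}
    - {"slide": [0, 0, 0], "twist": [0, 0, 0]}

```text
time: 52.45
tcp_pos: [0.611, 0.1185, 0.1986]
eef_rot: [0.743, 0.669, -0.0, -0.0]
wrist_force: [1.1, 0.9, -0.6]
opening: 0.202
grasp_force: 0.0
```

```bash
python3 - <<'E'
from h import *
loc()
E
```

```text
t 52.45 stand mm [ 62.3 166.  137.6] [ 1.1  0.9 -0.6] grasp 0.0 0.20224982385674167
```

Call:
drive_tool:
  moves:
    - {"slide": [0, 0, 0], "twist": [0, 0, 0]}
    - {"slide": [0, 0, 0], "twist": [0, 0, 0]}
    - {"slide": [0, 0, 0], "twist": [0, 0, 0]}
    - {"slide": [0, 0, -1.0], "twist": [0, 0, 0]}
    - {"slide": [0, 0, -3.0], "twist": [0, 0, 0]}
    - {"slide": [0, 0, -4.5], "twist": [0, 0, 0]}
    - {"slide": [0, 0, -4.5], "twist": [0, 0, 0]}
    - {"slide": [0, 0, -4.0], "twist": [0, 0, 0]}
  gripper: 0.5

```text
time: 53.25
tcp_pos: [0.6112, 0.1187, 0.3718]
eef_rot: [0.743, 0.669, 0.001, 0.0]
wrist_force: [0.0, 0.1, -0.1]
opening: 0.497
grasp_force: 0.0
```

Call:
drive_tool:
  moves:
    - {"slide": [-4.8, 0, 0], "twist": [0, 0, 0]}
    - {"slide": [-4.8, 0, 0], "twist": [0, 0, 0]}
    - {"slide": [-4.8, 0, 0], "twist": [0, 0, 0]}
    - {"slide": [-4.8, 0, 0], "twist": [0, 0, 0]}
    - {"slide": [-4.8, 0, 0], "twist": [0, 0, 0]}
    - {"slide": [-4.8, 0, 0], "twist": [0, 0, 0]}
    - {"slide": [-4.8, 0, 0], "twist": [0, 0, 0]}
    - {"slide": [0, 0, 0], "twist": [0, 0, 0]}
    - {"slide": [0, 0, 0], "twist": [0, 0, 0]}

```text
time: 54.15
tcp_pos: [0.5757, -0.217, 0.369]
eef_rot: [0.744, 0.668, 0.0, 0.0]
wrist_force: [-0.7, 1.1, -0.3]
opening: 0.495
grasp_force: 0.0
```

```bash
python3 - <<'E'
from h import *
s=r.snapshot("side"); t=r.snapshot("top"); D=(.05,.046,.052)
for n,x,y in(("B",.511,.288),("A",.521,.359),("C",.533,.429)): print(n,fitbox([(t,0)],x,y,-8,D,.006,"block1"),fitbox([(s,0)],x,y,-8,D,.006,"block1"))
for n_,v in(("top",t),("side",s)):
    for d in r.recognise(v,"bush1"): print(n_,np.round(d["location"]),round(d["confidence"],2),at(v,d["location"],.03)[0].round(3))
    for d in r.mark_of(v,"lever_grip")[:1]: print("lever",round(d["confidence"],2),at(v,d["location"],.137)[0].round(3))
drift(t); print(quad(t,"tray",.022))
a=cv2.resize(t["color"][150:270,130:430,::-1],(750,300),interpolation=cv2.INTER_CUBIC); b=cv2.resize(s["color"][200:400,190:440,::-1],(375,300),interpolation=cv2.INTER_CUBIC); c=cv2.resize(s["color"][90:290,240:490,::-1],(375,300),interpolation=cv2.INTER_CUBIC)
cv2.imwrite("pics/fin.png",np.vstack([a,np.hstack([b,c])]))
E
```

```text
B (array([515. , 292.8,  -7.3]), np.float64(0.093), 1) (array([511.5, 288.1,  -7.1]), np.float64(0.06), 1)
A (array([524.1, 363.8, -12.6]), np.float64(0.078), 1) (array([521.3, 357.8, -11.7]), np.float64(0.051), 1)
C (array([533.3, 430.5,  -8.4]), np.float64(0.052), 1) (array([528.9, 425.8,  -6.9]), np.float64(0.077), 1)
top [276. 233.] 0.64 [0.463 0.061 0.03 ]
lever 0.84 [0.61  0.119 0.137]
side [312. 373.] 0.53 [0.517 0.352 0.03 ]
side [349. 260.] 0.48 [0.46  0.066 0.03 ]
lever 0.77 [0.615 0.126 0.137]
handle [ 448.3 -213. ] [12.2 21.8] 87.1 0.5
drift 0.62 [ 443.7 -247.9    3. ]
drift_tip 0.67 [462.4 -90.2  16. ]
[(array([521.8, 357.1]), array([264.6, 146.6]), 81.8, 0.64, array([186., 222.]))]
```

View pics/fin.png

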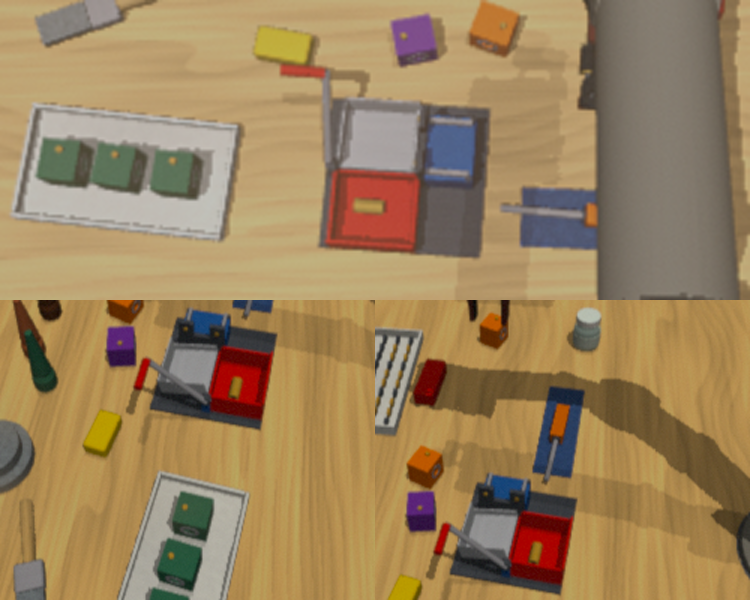

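The three blocks stand upright in the tray, the bush is in the bin, the pan is home, the drift is on its mat and the yellow bar hasn't moved. I'm handing in.

```bash
python3 -c "
from bench import r
print(r.finish_job())"
```

```text
the job is handed in; nothing more can be done
None
```

I handed the job in at about 54 s of the 210 s: the one worn bush (the other two blocks were already empty) is in the red bin, all three blocks stand upright in the white tray, the pan was eased back home, the drift lies on its mat and the yellow bar was not touched; the hand-in returned no verdict.

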